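Latch a battery pack into the empty charging dock

TASK

Put the battery pack that lies on the bench on charge in the empty dock: press that dock's latch lever open, stand the pack on end in the dock with its push-button end up and its rail side to the back, and push it home until the lever snaps shut over it. Set the pack down rather than dropping it, leave the other dock latched with its pack in it, and do not knock over the white jar.

Things in the scene. Friction and masses are not known exactly. Their poses are not given: they have to be found in the camera images.
- pack_mid (a point): Centre of the loose battery pack, black, 106 x 66 x 54 mm, 0.5 to 0.8 kg, lying on its flat base. x runs along it (red push-button on the -x end), y across, z from base (-27 mm) to rail side (+27). Main body x -47..53, y -33..33, z -27..13 mm; narrower rail block x -26..44, y -25..25, z 13..27; button x -53..-47, y -9..9, z -3..9. It can stand on its plain +x end (66 x 40 mm).
- dock_empty_bay (a point): Centre of the bay floor of the empty dock (grey, upright, fixed beside its twin on an aluminium plate), 22 mm above the bench. x points to the dock's back, y to its lever side, z up. The seated pack stands here on its plain end, button up: pack_mid 53 mm above this point, pack x down, pack z along dock x, pack y along dock y.
- dock_empty_mouth (a point): Point on the empty bay's axis 34 mm above its floor, level with the tops of the front, back and lever-side walls (6 mm thick, flared lips). Inner faces at x = -29, 29 and y = 35 mm; the wall at y = -35 is 96 mm high, so no finger fits beside the pack there. Rails at the back (x over 14.5, |y| over 27) admit the pack only with its rail block to the back. Clearance 2 mm a side.
- lever_empty_thumb (a point): Middle of the inner face of the thumb pad (black, 26 mm along dock x, 22 mm high) on top of the empty dock's steel latch lever; when shut, 39 mm out from the bay axis on the dock's +y side and 118 mm above the bay floor. The axes turn with the lever; shut, they are the dock's. Pushed outward (dock +y) here with about 4 N for some 20 mm, the lever passes its dead point and flips open by itself.
- lever_empty_hook (a point): Tip of the lever's hook (12 mm wide, 6 mm thick); shut, it lies 24 mm from the bay axis on the +y side, its underside 103 mm above the bay floor: 9 mm over the seated pack's edge and 3 mm above its shoulder (100 mm), so a shut lever bars the way in. Open, it stands 27 mm clear of the pack.
- lever_empty (a joint): Angle of the empty dock's lever: 0 shut, 0.35 rad open, held at either end by an over-centre spring (dead point 0.16). Pin along dock x, 46 mm out, 2 mm below the bay floor. Open, its foot stands 9 mm above the floor at y = 16 mm: the pack lowered in rests on it, a little askew and 3 to 9 mm high; a push of 10 to 20 N down on the pack's top end tips the lever until it snaps shut.
- dock_full_bay (a point): Centre of the bay floor of the other dock, the same in every way, 150 mm beside the empty one on the same plate (to its left or right); it holds a pack already.
- lever_full (a joint): Angle of the full dock's latch lever (rad): 0 shut, 0.35 open; it is to stay shut.
- pack_docked_mid (a point): Centre of the second, equal battery pack, which stands latched in the full dock and is to stay there. Axes as for pack_mid.
- white_jar_mid (a point): Middle of a white jar with a black lid, 62 mm across, 85 mm high, upright on the bench. (Round the work: the shade of a desk lamp hangs at x 0.53..0.73, y -0.38..-0.18, from z = 0.50 up; a timber post stands at x = 0.16, y = 0.28.)

How it is judged (in metres and radians):
On the way:
1. the empty dock's lever is pressed open (value of joint lever_empty above 0.28 rad), for 0.2 s.
At the end, for the whole second after the job is handed in: The pack stands button up in the empty dock, on its floor (within 3 mm of the seated height and 6 mm of the bay axis, upright within 5 degrees), at rest, with that dock's lever snapped shut (below 0.06 rad). The other dock is still latched on its pack; the white jar stands upright (horizontal distance between pack_mid and dock_empty_bay below 0.006 m and z of pack_mid in the frame of dock_empty_bay between 0.05 and 0.056 m and angle between pack_mid's own x axis and vertical above 3.05 rad and value of joint each of lever_empty, lever_full below 0.06 rad and linear speed of pack below 0.02 m/s and distance of pack_docked_mid from where it was at the start of the episode below 0.012 m and angle between white_jar_mid's own z axis and vertical below 0.3 rad); the robot touches nothing.
It fails at once if the pack is dropped or thrown (over 0.6 m/s with no finger on it) (linear speed of pack above 0.6 m/s and contact force between the fingers and pack below 0.05 N).
It fails at once if the full dock's lever is opened or its pack pulled out (value of joint lever_full above 0.15 rad or distance of pack_docked_mid from where it was at the start of the episode above 0.03 m).
It fails at once if the white jar is knocked over (angle between white_jar_mid's own z axis and vertical above 0.7 rad).
It also fails if it takes over 72 s, if anything falls off the work surface, if the arm or the gripper's body presses on something with over 40 N, if the wrist force passes 120 N, or if a joint passes its speed limit or range.

ROBOT

A 6-joint arm with a two-finger parallel gripper is mounted at the origin on a cart in front of the work surface, level with it; the furniture and walls round the work are solid. World frame = base frame: x ahead of the robot, y to its left, z up, the work surface at z = 0. Lengths are in mm, angles in degrees, forces in N, time in s.
With the tool pointing down it reaches from about 350 to 850 mm from the base axis. Payload 8.1 kg.
Tool frame: the origin (TCP) lies between the finger pads; the fingertips stand 11 mm ahead of it and the grasp point (between the pads) lies 8 mm behind it; z points along the fingers, y is the line along which they close (so a half turn about z gives the same grasp; the last joint's range is limited). The gripper opens to 85 mm and grips with 20 to 120 N. Pads are 22 mm wide; open, the fingers measure 114 mm over their backs; the gripper's body (76 mm by 85 mm) begins 54 mm behind the grasp point. The pads swing forward as they close: fully open they stand 13 mm farther back than shut.
Start: joints at [-71.242, 7.471, 85.268, -0, 87.261, -4.893], TCP at [240.725, -549.597, 205.292] pointing down, gripper open.
Joint ranges: [-169.43, 169.43], [-51.17, 129.36], [1.28, 143.12], [-76.62, 256.62], [0, 156.53], [-152.29, 152.29]. Speed limits (degrees/s): [136.94, 136.94, 159.86, 180, 180, 180].

INTERFACE

Orientations are given as [roll, pitch, yaw] about the fixed x, y, z axes, in that order (R = Rz(yaw) Ry(pitch) Rx(roll)).
In Python, from bench import r, snapshot, get_calibration gives the robot as it stands.
- The arm moves only by the tool step_arm, never from a script. Its argument "rows" is a list of rows, each a list of 2 entries, a list of its own where there are three numbers: the shift along the tool's x, y, z in mm, then the turn about the tool's z in degrees. In form: [[[tx, ty, tz], yaw], ...]. A call has 1 to 12 rows; each row is the pose to reach, as a shift and turn from the pose commanded when the call began, along the tool's axes at that moment; what a row does not reach only later rows make up. A row lasts 1/10 s, in which the tool goes at most 50 mm and 8.59 degrees, less where a joint would pass 70% of its speed; a pose out of reach is approached as far as the arm can. A call with a gripper value outside its range is refused whole. "fingers" is the opening, from 0 (shut) to 1 (fully open), set as the call begins (left out, the last holds). The fingers move at their own pace and stop on an object; "squeeze" is the grip in N (left out, the last holds). Time passes only in rows, so rows that repeat a pose let the fingers close. It gives the time, the measured TCP pose, the force, the opening and the grip force at its end, in the units of the state.
- r.sense(): the state, without advancing time (a new reading comes with each control period).
- snapshot(name): name is "scene" or "top" or "wrist"; returns the picture (420x560x3 uint8, blue, green, red); there is no depth.
- get_calibration(name): a dict with "fovy" (degrees; the focal length in pixels is half the picture's height over the tangent of half this angle, whatever the lens; pixels are square), "cx", "cy" (the principal point, pixels), "eye" and "orientation" of the camera in the world. Camera axes: x right, y up, looking along -z (the intrinsics and any distortion apply to the point x, -y, -z); pixel columns grow to the right and rows downward; lengths in mm; the calibration is good to about 2 mm. A picture is of the moment at which its call begins: read the wrist's pose just before it. get_calibration takes no time and is no camera call; for the wrist camera it gives the pose at the moment of the call.
- r.hand_in(): hands the job in; it is judged then, once.
The state is a dict: "time": time; "joint_pos": joint angles; "qd": joint speeds; "joint_efforts": joint torques, N m; "tool_pos": TCP position; "tcp_rot": TCP orientation; "ft_force": force on the tool from outside, world axes, zero at the start; "wrist_torque": the same for the moment, N m; "finger_gap": finger opening in mm; "grip_force": force on a finger pad.
Only numpy, scipy, OpenCV 4.12 (cv2) and the standard library are available. Lean on these libraries where they do the work, as an engineer would, in place of code of your own. Each camera call takes 0.05 s, during which the arm holds its last target. There are 200 camera calls.

## Working session

There is one attempt and no reset: what is moved stays moved. The work goes in short steps, Python scripts to look and compute and a tool call to move; the robot and the scene stay as the last step left them, time stands still between calls to the robot, and variables do not carry over. Pictures are saved under pics/ and viewed, at most 10 in all, crops included, and the job is handed in when it is done.

Besides the shell and the picture viewer there is one more tool, called after "Call:" as name(argument=value, ...), one argument or row to a line, values as JSON. step_arm: Moves the arm, as the interface text tells. Its arguments: {"type":"object","properties":{"rows":{"type":"array"},"fingers":{"type":"number"},"squeeze":{"type":"number"}},"required":["rows"]}

```bash
mkdir -p pics; ls; python3 - <<'E'
from bench import r, snapshot, get_calibration
import cv2
s=r.sense();print(s)
for n in("scene","top"):
    cv2.imwrite(f"pics/{n}0.png",snapshot(n));print(get_calibration(n))
print(get_calibration("wrist"))
E
```

```text
pics
{'time': 0.0, 'joint_pos': array([-7.12422949e+01,  7.51546514e+00,  8.53301381e+01,  1.02457939e-03,
        8.72612479e+01, -4.89242501e+00]), 'qd': array([-0.04042319,  0.02746121, -0.00214905, -0.03391731,  0.04331029,
       -0.15572581]), 'joint_efforts': array([ 2.00475342e-04, -5.69391525e+01, -5.00554132e+01, -2.15506711e-04,
        1.42918172e-02, -6.34330536e-05]), 'tool_pos': array([ 240.52906763, -549.02072715,  204.23252294]), 'tcp_rot': array([-1.79893625e+02, -1.01324068e-02,  2.36500708e+01]), 'ft_force': array([0.60891576, 0.41027164, 0.40547251]), 'wrist_torque': array([-0.01731867, -0.06188462,  0.03085929]), 'grip_force': 0.0, 'finger_gap': 85.0592953952586}
{'fovy': 55.14925535983875, 'cx': 277.3682033254391, 'cy': 205.87273190563528, 'eye': array([ 41.81745531, 644.64553639, 689.4831426 ]), 'orientation': array([  53.61416707,    0.86200665, -135.08744514])}
{'fovy': 54.38087300475317, 'cx': 284.73206754970647, 'cy': 212.05919566518736, 'eye': array([ 504.38149869,   62.02117713, 1034.67788197]), 'orientation': array([  4.70129877,   0.26865719, -91.42312778])}
{'fovy': 69.54172293741287, 'cx': 282.40251749133506, 'cy': 210.41020164681765, 'eye': array([ 312.57888695, -517.73091512,  372.09531188]), 'orientation': array([-1.81978343e+01,  5.89643324e-02, -6.63627901e+01])}
```

View pics/scene0.png

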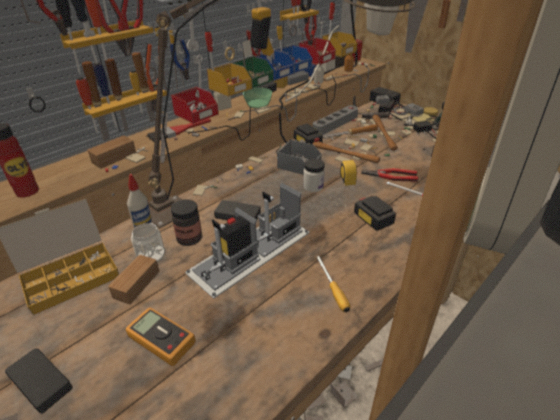

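View pics/top0.png

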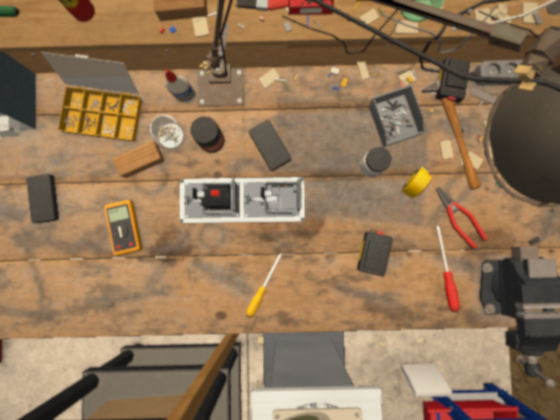

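The scene view shows the plate at (190–305, 225–285), with the full dock on the left. The loose pack is at (375,212) and the jar at (314,175). In the top view the empty dock is at about (272,198), the pack at (375,254), and the jar at (377,160). Next I'll zoom in on both.

```bash
python3 - <<'E'
import cv2,numpy as np
s=cv2.imread("pics/scene0.png");t=cv2.imread("pics/top0.png")
a=cv2.resize(t[140:290,170:410],None,fx=3.3,fy=3.3,interpolation=cv2.INTER_CUBIC)[:, :]
a=a[:495]
cv2.imwrite("pics/c1.png",a)
b=cv2.resize(s[170:300,180:330],None,fx=4.6,fy=4.6,interpolation=cv2.INTER_CUBIC)
cv2.imwrite("pics/c2.png",b)
E
```

```text
(no output)
```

View pics/c1.png

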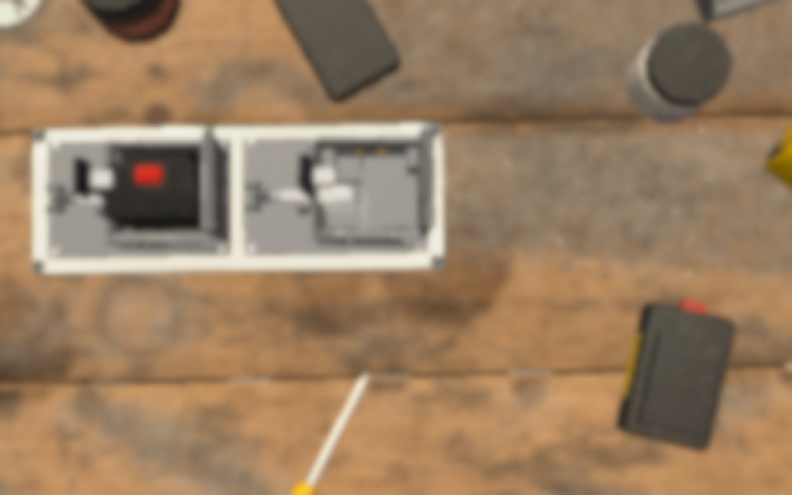

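View pics/c2.png

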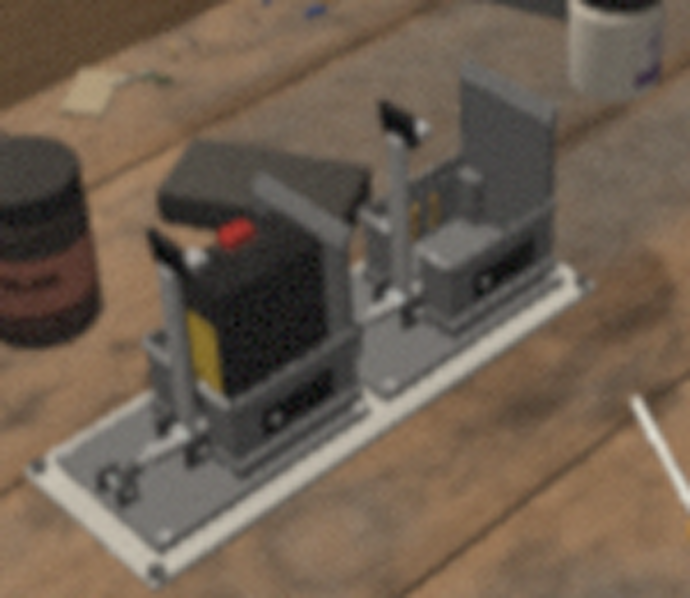

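The crops show the docks' backs facing +x and both levers on the +y side. The pack lies rail up, with its button toward +x. I'll work out rough positions next.

```bash
cat > h.py <<'E'
import numpy as np,cv2
from scipy.spatial.transform import Rotation as R
from bench import r,snapshot,get_calibration
def rot(e): return R.from_euler('xyz',e,degrees=True).as_matrix()
def ray(c,uv):
    f=210/np.tan(np.radians(c['fovy']/2)); uv=np.atleast_2d(uv).astype(float)
    d=np.c_[(uv[:,0]-c['cx'])/f,-(uv[:,1]-c['cy'])/f,-np.ones(len(uv))]
    return c['eye'],d@rot(c['orientation']).T
def plane(c,uv,z):
    e,d=ray(c,uv); return (e+d*((z-e[2])/d[:,2])[:,None])[:,:2]
def pix(c,P):
    f=210/np.tan(np.radians(c['fovy']/2)); q=(np.atleast_2d(P)-c['eye'])@rot(c['orientation'])
    return np.c_[c['cx']-f*q[:,0]/q[:,2],c['cy']+f*q[:,1]/q[:,2]]
def go(p,yaw):
    s=r.sense(); M=rot(s['tcp_rot']); d=M.T@(np.array(p)-s['tool_pos'])
    dy=-(yaw-s['tcp_rot'][2]); dy=(dy+180)%360-180
    print('shift',d.round(1),'turn',round(dy,1),'j6',s['joint_pos'][5].round(1),'j1',s['joint_pos'][0].round(1))
E
python3 - <<'E'
from h import *
c=get_calibration("top");k=1/3.3
f=lambda p:np.array(p)*k+[170,140]
# pack body top corners (z=40): far-left, far-right, near-right, near-left
P=plane(c,f([[650,304],[735,320],[706,447],[622,428]]),40);print('pack',P.round(0))
print('btn',plane(c,f([[693,306]]),30).round(0))
print('plate',plane(c,f([[35,130],[440,125],[440,268],[38,272]]),6).round(0))
print('thumb',plane(c,f([[308,173],[82,176]]),140).round(0))
print('jar',plane(c,f([[690,65]]),85).round(0))
print('bay wall top',plane(c,f([[318,143],[420,143],[415,243],[318,243]]),56).round(0))
print('screwdriver', plane(c,f([[365,376]]),5).round(0))
go([420,-190,260],23)
E
```

```text
pack [[ 532. -134.]
 [ 519. -196.]
 [ 427. -170.]
 [ 442. -110.]]
btn [[ 530. -168.]]
plate [[679. 328.]
 [675.  15.]
 [565.  18.]
 [569. 326.]]
thumb [[623. 110.]
 [624. 262.]]
jar [[ 701. -161.]]
bay wall top [[656. 107.]
 [654.  33.]
 [580.  38.]
 [582. 109.]]
screwdriver [[484.  78.]]
shift [ 308.4 -257.   -55.2] turn 0.7 j6 -4.9 j1 -71.2
```

Call:
step_arm(
  rows=[
    [[40,-24,0],4],
    [[80,-48,0],8],
    [[120,-72,0],14],
    [[160,-96,0],20],
    [[200,-120,0],26],
    [[240,-145,0],32],
    [[280,-169,0],39],
    [[320,-193,0],39],
    [[360,-217,0],39],
    [[400,-241,0],39],
    [[407,-246,0],39],
    [[407,-246,0],39],
  ],
  fingers=1,
  squeeze=20,
)

```text
time: 1.3
tool_pos: [515.2, -159.5, 204.7]
tcp_rot: [-180.0, 0.1, -15.2]
ft_force: [0.1, -0.3, 0.1]
finger_gap: 85.6
grip_force: 0.0
```

```bash
python3 - <<'E'
from h import *
c=get_calibration("wrist");im=snapshot("wrist");cv2.imwrite("pics/w1.png",im);s=r.sense();print(s['time'],s['tool_pos'],s['tcp_rot'],s['joint_pos'])
import json;json.dump({k:np.array(v).tolist() for k,v in c.items()},open('w1.json','w'))
E
```

```text
1.35 [ 514.52907263 -160.75913249  204.7667412 ] [ 1.79977435e+02  6.72721475e-02 -1.52546078e+01] [-2.27783494e+01 -1.89161705e+00  9.49911315e+01 -3.12229250e-02
  8.69642244e+01  8.24779161e+01]
```

View pics/w1.png

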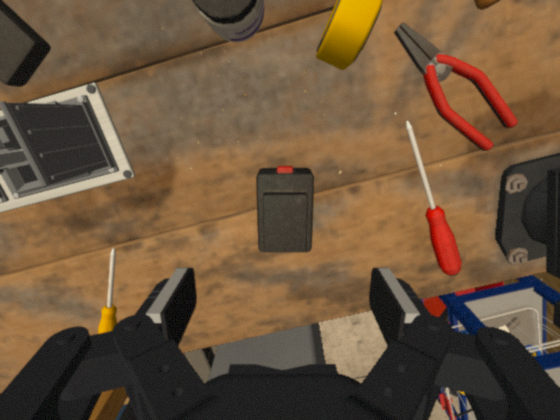

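The wrist view shows the pack square to the image: body (257–313, 170–252), button (285,169).

```bash
python3 - <<'E'
from h import *
import json
c={k:np.array(v) for k,v in json.load(open('w1.json')).items()}
im=cv2.imread('pics/w1.png');h=cv2.cvtColor(im,cv2.COLOR_BGR2HSV)
m=(((h[...,2]<75)&(h[...,1]<110))).astype(np.uint8);m[:, :230]=0;m[:,340:]=0;m[:150]=0;m[270:]=0
m=cv2.morphologyEx(m,cv2.MORPH_OPEN,np.ones((5,5)))
k=max(cv2.findContours(m,0,2)[0],key=cv2.contourArea);b=cv2.minAreaRect(k);bp=cv2.boxPoints(b);print(b,bp)
P=plane(c,bp,40);print(P.round(1),P.mean(0))
for i in range(4):
    d=P[(i+1)%4]-P[i];print(np.linalg.norm(d).round(1),np.degrees(np.arctan2(d[1],d[0])).round(1))
red=((h[...,2]>90)&(h[...,1]>150)&((h[...,0]<8)|(h[...,0]>172)));red[:150]=0;red[185:]=0;red[:,:260]=0;red[:,320:]=0
v,u=np.where(red);print('btn',u.mean(),v.mean(),plane(c,[[u.mean(),v.mean()]],32))
E
```

```text
((285.0, 210.0), (82.0, 54.0), 90.0) [[258. 169.]
 [312. 169.]
 [312. 251.]
 [258. 251.]]
[[ 539.1 -139.1]
 [ 523.4 -196.8]
 [ 426.1 -173.5]
 [ 443.2 -110.4]] [ 482.95535345 -154.95200738]
59.8 -105.2
100.1 166.6
65.4 74.8
100.0 -16.6
btn 284.5 169.05454545454546 [[ 529.89797436 -167.034192  ]]
```

Call:
step_arm(
  rows=[
    [[5,2.5,40],0],
    [[10,2.5,80],0],
    [[10,2.5,120],0],
    [[10,2.5,150],0],
    [[10,2.5,175],0],
    [[10,2.5,187],0],
    [[10,2.5,187],0],
  ],
  fingers=1,
)

```text
time: 2.05
tool_pos: [521.6, -166.7, 16.4]
tcp_rot: [-180.0, 0.2, -15.4]
ft_force: [-0.1, 1.0, -0.6]
finger_gap: 85.5
grip_force: 0.0
```

Call:
step_arm(
  rows=[
    [[0,0,0],0],
    [[0,0,0],0],
    [[0,0,0],0],
    [[0,0,0],0],
    [[0,0,0],0],
    [[0,0,0],0],
    [[0,0,0],0],
    [[0,0,0],0],
  ],
  fingers=0,
  squeeze=20,
)

```text
time: 2.85
tool_pos: [523.8, -166.0, 18.2]
tcp_rot: [-180.0, 0.0, -15.3]
ft_force: [0.4, -0.2, 0.1]
finger_gap: 0.3
grip_force: 0.0
```

Call:
step_arm(
  rows=[
    [[0,0,-5],0],
    [[0,0,-10],0],
    [[0,0,-15],0],
    [[0,0,-20],0],
    [[0,0,-25],0],
    [[0,0,-30],0],
    [[0,0,-30],0],
  ],
)

```text
time: 3.55
tool_pos: [524.5, -166.3, 49.4]
tcp_rot: [180.0, -0.1, -15.3]
ft_force: [-0.3, -0.1, 0.4]
finger_gap: -0.2
grip_force: 0.0
```

```bash
python3 - <<'E'
from h import *
cv2.imwrite("pics/w2.png",np.vstack([snapshot("wrist")[150:],cv2.resize(snapshot("scene")[160:260,310:450],(560,400))])[:600]);s=r.sense();print(s['time'],s['tool_pos'],s['ft_force'],s['wrist_torque'])
E
```

```text
3.65 [ 523.94891676 -166.094459     48.45189416] [ 0.53420343  0.01131151 -0.59476627] [-0.02783991 -0.0162481  -0.04814666]
```

View pics/w2.png

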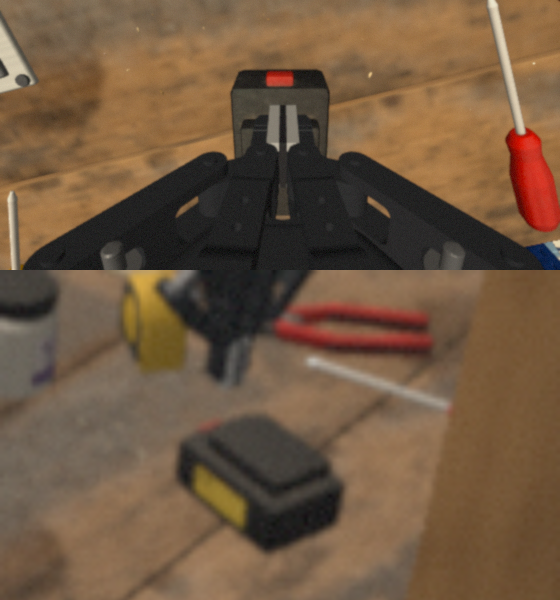

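The fingers shut on nothing. The pack still lies flat, with its button at (280,228) in the wrist image, and the finger tips are at (283,255). I'll check the geometry.

```bash
python3 - <<'E'
from h import *
s=r.sense();c=get_calibration("wrist");M=rot(s['tcp_rot'])
print(c['eye']-s['tool_pos'], M.T@(c['eye']-s['tool_pos']))
for dz in(-19,-8,0,11):print(dz,pix(c,s['tool_pos']+M@[0,0,dz]))
print('btn',plane(c,[[280,228]],32),'body far corners z40',plane(c,[[238,221],[326,221]],40), 'near rail? ',plane(c,[[233,245],[328,245]],40))
c=get_calibration("scene")
p=lambda a:np.array(a)*[.25,.25]+[310,160]
print('tcp in scene crop',(pix(c,s['tool_pos']+M@[0,0,11])-[310,160])*4+[0,270])
f=lambda a:(np.array(a)-[0,270])/4.+[310,160]
print('btn scene',plane(c,f([[208,428]]),30),'corner base front',plane(c,f([[268,550],[343,490],[180,462]]),[0,40,40][0]),plane(c,f([[343,490],[180,445]]),40))
E
```

```text
[ 75.74533623 -21.76111044 167.76570633] [  78.86270594    0.94187634 -167.73795215]
-19 [[280.57647554 262.38318829]]
-8 [[280.67444557 253.41643106]]
0 [[280.73870539 247.53501777]]
11 [[280.81885909 240.19890955]]
btn [[ 530.14024271 -167.22667774]] body far corners z40 [[ 544.55588702 -144.25176011]
 [ 530.08417913 -196.8806973 ]] near rail?  [[ 529.90344767 -136.1511187 ]
 [ 513.85506751 -194.50185775]]
tcp in scene crop [[214.93400867 424.10675829]]
btn scene [[ 530.21637196 -168.10330814]] corner base front [[ 442.18955996 -117.32365924]
 [ 441.42208445 -208.35891876]
 [ 542.38147366 -156.84169801]] [[ 418.23923315 -158.87231627]
 [ 524.87820467 -126.16891307]]
```

```bash
python3 - <<'E'
from h import *
s=r.sense();M=rot(s['tcp_rot'])
cs=get_calibration("scene");cw=get_calibration("wrist")
e1,d1=ray(cs,[310+228/4,160+(385-270)/4]);e2,d2=ray(cw,[283,255])
A=np.c_[d1[0],-d2[0]];x=np.linalg.lstsq(A,e2-e1,rcond=None)[0]
p,q=e1+x[0]*d1[0],e2+x[1]*d2[0];print(p,q,'in tool',M.T@((p+q)/2-s['tool_pos']))
im=snapshot("top");ct=get_calibration("top")
print(pix(ct,s['tool_pos']),pix(cs,s['tool_pos']),s['joint_pos'])
cv2.imwrite('pics/t3.png',np.vstack([cv2.resize(im[210:290,320:430],(770,560))]))
E
```

```text
[ 522.02007591 -172.8587687    67.88029702] [ 527.19316411 -168.3652805    65.96699265] in tool [  1.83644103   4.18291608 -18.47098381]
[[381.19688276 235.16024119]] [[364.18025013 195.28937425]] [-2.29345026e+01  7.32575290e+00  1.02419171e+02  1.06533142e-03
  7.02348801e+01  8.24129122e+01]
```

View pics/t3.png

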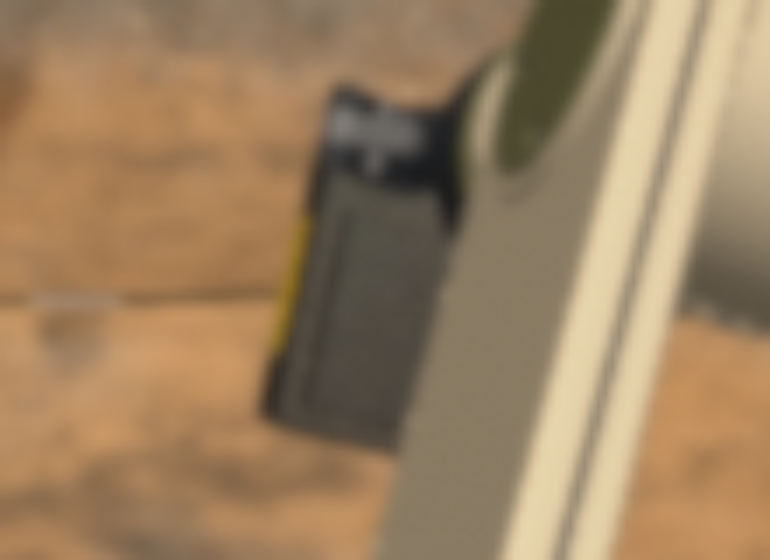

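The triangulated tips stand about 18 mm behind the reported TCP, not 11 mm ahead of it. I'll settle it by touching the pack's end (height 40) with the shut fingers.

Call:
step_arm(
  rows=[
    [[0,0,10],0],
    [[0,0,20],0],
    [[0,0,26],0],
    [[0,0,28],0],
    [[0,0,30],0],
    [[0,0,30],0],
  ],
)

```text
time: 4.3
tool_pos: [523.7, -166.0, 18.0]
tcp_rot: [-180.0, 0.0, -15.4]
ft_force: [0.4, -0.5, -0.2]
finger_gap: -0.2
grip_force: 0.0
```

Call:
step_arm(
  rows=[
    [[0,0,1],0],
    [[0,0,2],0],
    [[0,0,2],0],
  ],
)

```text
time: 4.6
tool_pos: [523.9, -166.1, 16.4]
tcp_rot: [180.0, -0.0, -15.3]
ft_force: [1.3, -0.4, -0.2]
finger_gap: -0.2
grip_force: 0.0
```

Call:
step_arm(
  rows=[
    [[0,0,1],0],
    [[0,0,2],0],
    [[0,0,2],0],
  ],
)

```text
time: 4.9
tool_pos: [523.7, -166.0, 14.2]
tcp_rot: [-180.0, 0.0, -15.3]
ft_force: [0.0, -0.0, 0.0]
finger_gap: -0.0
grip_force: 0.0
```

Call:
step_arm(
  rows=[
    [[0,0,1],0],
    [[0,0,2],0],
    [[0,0,3],0],
    [[0,0,3],0],
  ],
)

```text
time: 5.3
tool_pos: [524.7, -166.3, 14.0]
tcp_rot: [180.0, -0.1, -15.3]
ft_force: [-10.1, 3.6, 23.0]
finger_gap: -0.1
grip_force: 11.2
```

Call:
step_arm(
  rows=[
    [[0,0,1],0],
    [[0,0,2],0],
    [[0,0,3],0],
    [[0,0,3],0],
  ],
)

```text
time: 5.7
tool_pos: [527.3, -167.1, 14.1]
tcp_rot: [180.0, -0.4, -15.3]
ft_force: [-10.8, 6.7, 39.3]
finger_gap: -0.2
grip_force: 18.9
```

```bash
python3 - <<'E'
from h import *
cv2.imwrite("pics/w4.png",np.vstack([snapshot("wrist")[180:380],cv2.resize(snapshot("scene")[160:260,310:450],(560,400))])[:600])
E
```

```text
(no output)
```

View pics/w4.png

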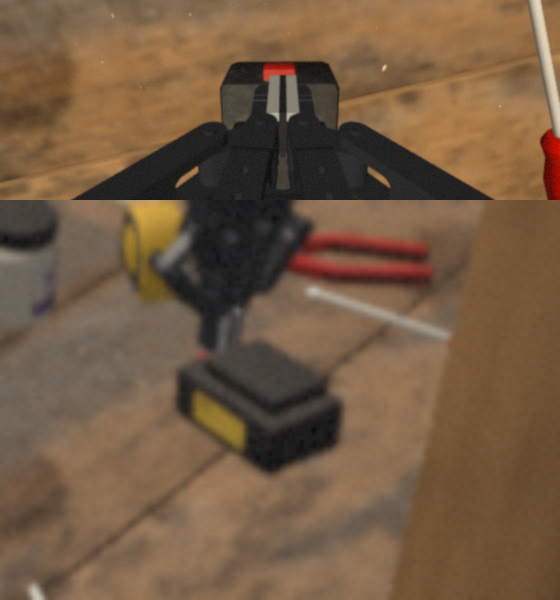

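Call:
step_arm(
  rows=[
    [[0,0,-15],0],
    [[-2,0,-30],0],
    [[-4,0,-45],0],
    [[-4,0,-45],0],
  ],
)

```text
time: 6.2
tool_pos: [521.5, -165.7, 56.0]
tcp_rot: [180.0, -0.2, -15.3]
ft_force: [0.8, 0.1, -0.5]
finger_gap: -0.1
grip_force: 0.0
```

Call:
step_arm(
  rows=[
    [[0,0,0],0],
    [[0,0,0],0],
    [[0,0,0],0],
    [[0,0,0],0],
    [[0,0,0],0],
    [[0,0,0],0],
    [[0,0,20],0],
    [[0,0,40],0],
    [[0,0,55],0],
    [[0,0,66],0],
    [[0,0,70],0],
    [[0,0,70],0],
  ],
  fingers=1,
)

```text
time: 7.4
tool_pos: [519.6, -164.8, -17.2]
tcp_rot: [-180.0, 0.1, -15.3]
ft_force: [-0.0, 1.2, -0.4]
finger_gap: 85.4
grip_force: 0.0
```

Call:
step_arm(
  rows=[
    [[0,0,2],0],
    [[0,0,4],0],
    [[0,0,6],0],
    [[0,0,6],0],
  ],
)

```text
time: 7.8
tool_pos: [519.9, -165.0, -22.7]
tcp_rot: [180.0, 0.0, -15.3]
ft_force: [-0.6, -0.4, -0.8]
finger_gap: 85.7
grip_force: 0.0
```

Call:
step_arm(
  rows=[
    [[0,0,0],0],
    [[0,0,0],0],
    [[0,0,0],0],
    [[0,0,0],0],
    [[0,0,0],0],
    [[0,0,0],0],
  ],
  fingers=0,
  squeeze=20,
)

```text
time: 8.4
tool_pos: [520.4, -164.9, -22.3]
tcp_rot: [-180.0, -0.0, -15.3]
ft_force: [0.1, 2.7, 5.4]
finger_gap: 65.6
grip_force: 23.9
```

Call:
step_arm(
  rows=[
    [[0,0,-5],0],
    [[0,0,-10],0],
    [[0,0,-15],0],
    [[0,0,-20],0],
    [[0,0,-25],0],
    [[0,0,-30],0],
    [[0,0,-30],0],
  ],
)

```text
time: 9.1
tool_pos: [520.7, -165.3, 8.4]
tcp_rot: [180.0, -0.1, -15.4]
ft_force: [-0.2, -0.7, -5.0]
finger_gap: 65.7
grip_force: 24.0
```

```bash
python3 - <<'E'
from h import *
cv2.imwrite("pics/w5.png",np.vstack([snapshot("wrist")[180:380],cv2.resize(snapshot("scene")[160:260,310:450],(560,400))])[:600]);print(r.sense()['wrist_torque'])
E
```

```text
[-0.109401   -0.23037537 -0.0267493 ]
```

View pics/w5.png

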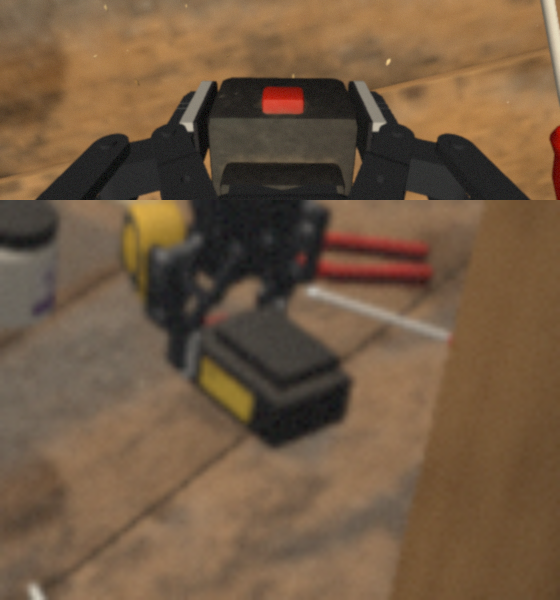

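Tilted a little, far end low, button face showing at (283,280). The pack is rolling in the grip as I hoped, so I'll keep lifting and track the button numerically.

Call:
step_arm(
  rows=[
    [[0,0,-8],0],
    [[0,0,-16],0],
    [[0,0,-24],0],
    [[0,0,-32],0],
    [[0,0,-40],0],
    [[0,0,-48],0],
    [[0,0,-56],0],
    [[0,0,-64],0],
    [[0,0,-70],0],
    [[0,0,-70],0],
    [[0,0,-70],0],
  ],
)

```text
time: 10.3
tool_pos: [520.0, -165.0, 77.3]
tcp_rot: [180.0, -0.0, -15.3]
ft_force: [0.2, 0.1, -6.0]
finger_gap: 65.8
grip_force: 24.2
```

```bash
cat >> h.py <<'E'
def btn(im,lo=0):
    h=cv2.cvtColor(im,cv2.COLOR_BGR2HSV)
    m=((h[...,2]>80)&(h[...,1]>140)&((h[...,0]<8)|(h[...,0]>172))).astype(np.uint8);m[:, :200]=0;m[:,370:]=0
    ks=cv2.findContours(m,0,2)[0]
    for k in sorted(ks,key=cv2.contourArea)[::-1][:2]: print('red',cv2.boundingRect(k),cv2.contourArea(k),[np.round(v,1) for v in cv2.minAreaRect(k)])
E
python3 - <<'E'
from h import *
im=snapshot("wrist");cv2.imwrite("pics/w6.png",im);cv2.imwrite("pics/s6.png",snapshot("scene"));btn(im);btn(cv2.imread('pics/w5.png'))
s=r.sense();print(s['ft_force'],s['wrist_torque'])
c=get_calibration('wrist');M=rot(s['tcp_rot'])
# predict button centre for tilt a: pivot at tool (0,0,zp)
for a in (0,15,30,45,60,75,90):
  t=np.radians(a)
  pr=[]
  for bx,by,bz in((-53,-9,-3),(-53,9,-3),(-53,9,9),(-53,-9,9)):
    x,z=-(bx+38),bz+3  # lying: tool x = -pack x (fwd), up = z ; relative to pivot
    pr.append(s['tool_pos']+M@[x*np.cos(t)-z*np.sin(t),by,-45-(x*np.sin(t)+z*np.cos(t))])
  p=pix(c,np.array(pr));print(a,p.min(0).round(0),p.max(0).round(0))
E
```

```text
red (261, 267, 44, 27) 1053.0 [array([282.5, 280. ]), array([26., 43.]), np.float64(90.0)]
red (261, 87, 44, 28) 1048.0 [array([282.5, 100.5]), array([27., 43.]), np.float64(90.0)]
red (318, 261, 52, 17) 612.5 [array([343.5, 269. ]), array([16., 51.]), np.float64(90.0)]
[ 0.18982957  0.11818822 -5.65841379] [-0.02080383 -0.21321418 -0.07325781]
0 [258. 260.] [302. 274.]
15 [258. 265.] [302. 286.]
30 [258. 272.] [302. 299.]
45 [258. 281.] [302. 311.]
60 [258. 291.] [302. 321.]
75 [259. 300.] [302. 328.]
90 [259. 309.] [302. 332.]
```

The grip holds the pack rigid at about 28° (weight about 5.8 N). Short upward jerks should ratchet it round.

Call:
step_arm(
  rows=[
    [[0,0,-45],0],
    [[0,0,-45],0],
    [[0,0,-40],0],
    [[0,0,-32],0],
    [[0,0,-24],0],
    [[0,0,-18],0],
    [[0,0,-63],0],
    [[0,0,-63],0],
    [[0,0,-63],0],
  ],
)

```text
time: 11.3
tool_pos: [520.5, -165.2, 140.4]
tcp_rot: [180.0, -0.1, -15.3]
ft_force: [0.1, 0.7, -7.0]
finger_gap: 65.7
grip_force: 25.6
```

```bash
python3 - <<'E'
from h import *
im=snapshot("wrist");btn(im);s=r.sense();print(s['tool_pos'],s['ft_force'],s['wrist_torque'])
E
```

```text
red (261, 270, 44, 32) 1265.5 [array([282.5, 285.5]), array([31., 43.]), np.float64(90.0)]
[ 519.49395532 -164.77740563  139.09534974] [-0.39397827  1.06515463 -5.91979235] [-0.06773921 -0.10578625  0.02225726]
```

Call:
step_arm(
  rows=[
    [[0,0,15],0],
    [[0,0,30],0],
    [[0,0,45],0],
    [[0,0,60],0],
    [[0,0,72],0],
    [[0,0,80],0],
    [[0,0,84],0],
    [[0,0,84],0],
    [[0,0,84],0],
  ],
  fingers=0.74,
)

```text
time: 12.25
tool_pos: [520.5, -165.2, 57.0]
tcp_rot: [180.0, -0.1, -15.4]
ft_force: [0.4, 0.4, -5.3]
finger_gap: 65.8
grip_force: 25.4
```

```bash
python3 - <<'E'
from h import *
im=snapshot("wrist");btn(im);s=r.sense();print(s['tool_pos'],s['ft_force'],s['wrist_torque'],s['grip_force'])
E
```

```text
red (261, 270, 44, 32) 1268.5 [array([282.5, 285.5]), array([31., 43.]), np.float64(90.0)]
[ 520.66287211 -165.27935966   57.17721286] [-0.30019336  0.71731817 -4.82023102] [-0.0747636  -0.15767555 -0.01884173] 25.448544323444366
```

Call:
step_arm(
  rows=[
    [[0,0,0],0],
    [[0,0,0],0],
  ],
  fingers=0.76,
)

```text
time: 12.5
tool_pos: [520.4, -165.1, 56.9]
tcp_rot: [180.0, -0.1, -15.3]
ft_force: [0.1, 0.4, -5.9]
finger_gap: 65.9
grip_force: 25.4
```

Call:
step_arm(
  rows=[
    [[0,0,0],0],
    [[0,0,0],0],
  ],
  fingers=0.768,
)

```text
time: 12.7
tool_pos: [520.1, -165.0, 56.4]
tcp_rot: [180.0, -0.0, -15.4]
ft_force: [0.2, -0.5, -5.8]
finger_gap: 65.5
grip_force: 22.2
```

```bash
python3 - <<'E'
from h import *
im=snapshot("wrist");btn(im);s=r.sense();print(s['tool_pos'],s['ft_force'],s['wrist_torque'],s['grip_force'])
E
```

```text
red (261, 270, 44, 32) 1265.5 [array([282.5, 285.5]), array([31., 43.]), np.float64(90.0)]
[ 520.02293879 -164.98860375   56.40002195] [ 0.63593286  0.9088934  -4.85162667] [-0.06918951 -0.13848359  0.02349779] 22.15911090373993
```

Grip force begins to drop at 0.768, so I'll ease it further.

Call:
step_arm(
  rows=[
    [[0,0,0],0],
    [[0,0,0],0],
  ],
  fingers=0.772,
)

```text
time: 12.95
tool_pos: [520.3, -165.1, 56.7]
tcp_rot: [180.0, -0.0, -15.3]
ft_force: [-0.6, 0.5, -3.1]
finger_gap: 66.1
grip_force: 2.3
```

Call:
step_arm(
  rows=[
    [[0,0,0],0],
    [[0,0,0],0],
  ],
  fingers=0.775,
)

```text
time: 13.15
tool_pos: [520.7, -165.3, 57.0]
tcp_rot: [180.0, -0.1, -15.3]
ft_force: [0.8, -0.7, 0.7]
finger_gap: 66.2
grip_force: 0.0
```

```bash
python3 - <<'E'
from h import *
im=snapshot("wrist");btn(im);s=r.sense();print(s['tool_pos'],s['ft_force'],s['wrist_torque'],s['grip_force'])
E
```

```text
red (262, 264, 41, 28) 1005.0 [array([282. , 277.5]), array([40., 27.]), np.float64(0.0)]
[ 520.55411686 -165.21991222   56.94624371] [-0.35779078 -0.04199377 -0.57784685] [-0.00103589 -0.00322037 -0.05320804] 0.0
```

```bash
cat >> h.py <<'E'
def label(im,c,name,yw=-130,roi=(330,450,150,270)):
    h=cv2.cvtColor(im,cv2.COLOR_BGR2HSV)
    m=((h[...,0]>18)&(h[...,0]<35)&(h[...,1]>150)&(h[...,2]>60)).astype(np.uint8)
    x0,x1,y0,y1=roi;q=np.zeros_like(m);q[y0:y1,x0:x1]=m[y0:y1,x0:x1]
    for k in sorted(cv2.findContours(q,0,2)[0],key=cv2.contourArea)[::-1][:3]:
        if cv2.contourArea(k)<15: continue
        bp=cv2.boxPoints(cv2.minAreaRect(k));e,d=ray(c,bp)
        n=np.array([.263,.965,0])           # pack side normal
        p0=np.array([483,-155,0])+33*n
        P=e+d*(((p0-e)@n)/(d@n))[:,None]
        print(name,'area',cv2.contourArea(k),'px',bp.mean(0).round(0))
        for i in range(2):
            v=P[i+1]-P[i];print('   side',np.linalg.norm(v).round(0),'elev',np.degrees(np.arctan2(v[2],v@[.965,-.263,0])).round(0),'mid',P.mean(0).round(0))
E
python3 - <<'E'
from h import *
c=get_calibration('scene')
label(cv2.imread('pics/scene0.png'),c,'start')
label(cv2.imread('pics/s6.png'),c,'lift28')
im=snapshot('scene');cv2.imwrite('pics/s7.png',im);label(im,c,'now')
btn(snapshot('wrist'))
E
```

```text
start area 260.5 px [348. 172.]
   side 74.0 elev 83.0 mid [ 569. -144.  114.]
   side 67.0 elev 154.0 mid [ 569. -144.  114.]
start area 75.5 px [364. 216.]
   side 28.0 elev 117.0 mid [ 489. -123.   19.]
   side 56.0 elev 180.0 mid [ 489. -123.   19.]
lift28 area 190.0 px [348. 172.]
   side 59.0 elev 154.0 mid [ 573. -145.  110.]
   side 67.0 elev -99.0 mid [ 573. -145.  110.]
lift28 area 86.0 px [369. 185.]
   side 28.0 elev 119.0 mid [ 488. -122.  119.]
   side 52.0 elev -176.0 mid [ 488. -122.  119.]
now area 124.5 px [345. 173.]
   side 48.0 elev 144.0 mid [ 581. -147.  106.]
   side 64.0 elev -127.0 mid [ 581. -147.  106.]
now area 68.0 px [358. 200.]
   side 23.0 elev 140.0 mid [ 519. -131.   53.]
   side 50.0 elev -124.0 mid [ 519. -131.   53.]
red (262, 221, 41, 31) 1110.0 [array([282., 236.]), array([30., 40.]), np.float64(90.0)]
```

The pack is loose and tipping back, so I'll grip at once.

Call:
step_arm(
  rows=[
    [[0,0,0],0],
    [[0,0,0],0],
  ],
  fingers=0.7,
  squeeze=25,
)

```text
time: 13.5
tool_pos: [520.0, -165.0, 56.4]
tcp_rot: [180.0, -0.0, -15.3]
ft_force: [1.0, -0.2, 0.5]
finger_gap: 59.7
grip_force: 0.0
```

```bash
python3 - <<'E'
from h import *
c=get_calibration('scene')
im=snapshot('scene');cv2.imwrite('pics/s8.png',im);label(im,c,'now',roi=(352,450,180,270))
w=snapshot('wrist');cv2.imwrite('pics/w8.png',w);btn(w)
s=r.sense();print(s['tool_pos'],s['ft_force'],s['wrist_torque'],s['grip_force'],s['finger_gap'])
E
```

```text
red (268, 95, 30, 13) 336.0 [array([282.5, 101. ]), array([12., 29.]), np.float64(90.0)]
[ 519.99038102 -164.97105147   56.31294717] [-0.60863875  0.05581148  0.36655469] [ 0.0078757   0.00574892 -0.03696986] 0.0 59.78002382411394
```

```bash
cat >> h.py <<'E'
def pack_lying(im,c):
    h=cv2.cvtColor(im,cv2.COLOR_BGR2HSV)
    m=((h[...,2]>80)&(h[...,1]>140)&((h[...,0]<8)|(h[...,0]>172))).astype(np.uint8)
    m[:,:200]=0;m[:,370:]=0
    k=max(cv2.findContours(m,0,2)[0],key=cv2.contourArea);b=cv2.minAreaRect(k);P=plane(c,cv2.boxPoints(b),32);print('btn corners',P.round(0).tolist(),'mid',P.mean(0).round(1))
E
python3 - <<'E'
from h import *
c=get_calibration('wrist');im=snapshot('wrist');btn(im);pack_lying(im,c)
im=cv2.imread('pics/w8.png');h=cv2.cvtColor(im,cv2.COLOR_BGR2HSV)
print('col profile V at row 110..200 step10'); 
for y in range(84,230,8): print(y,h[y,225:345:6,2].tolist())
sc=snapshot('scene');label(sc,get_calibration('scene'),'now',roi=(320,450,175,270))
s=sc.copy();cv2.imwrite('pics/s9.png',s)
E
```

```text
red (268, 95, 30, 13) 339.0 [array([282.5, 101. ]), array([12., 29.]), np.float64(90.0)]
btn corners [[607.0, -181.0], [602.0, -198.0], [596.0, -196.0], [600.0, -179.0]] mid [ 601.2 -188.4]
col profile V at row 110..200 step10
84 [119, 124, 129, 131, 125, 124, 118, 121, 119, 120, 128, 130, 131, 134, 132, 135, 139, 136, 130, 130]
92 [119, 119, 124, 126, 118, 119, 116, 127, 131, 135, 143, 141, 135, 136, 130, 135, 133, 133, 135, 138]
100 [129, 128, 130, 119, 126, 123, 120, 142, 206, 203, 203, 201, 131, 137, 139, 136, 135, 137, 134, 137]
108 [137, 108, 49, 50, 48, 49, 48, 55, 89, 88, 85, 87, 55, 48, 45, 50, 46, 46, 101, 131]
116 [138, 69, 79, 83, 81, 85, 77, 79, 78, 74, 80, 79, 75, 76, 74, 76, 76, 70, 72, 135]
124 [130, 75, 83, 77, 73, 74, 80, 87, 83, 82, 76, 72, 80, 79, 77, 80, 77, 75, 65, 138]
132 [136, 71, 79, 77, 76, 75, 79, 82, 81, 84, 80, 81, 82, 75, 78, 75, 72, 73, 64, 137]
140 [122, 68, 79, 82, 87, 82, 92, 94, 89, 88, 93, 97, 84, 85, 79, 87, 77, 76, 69, 138]
148 [117, 60, 82, 72, 74, 74, 73, 73, 76, 73, 75, 77, 77, 75, 79, 84, 80, 70, 62, 137]
156 [125, 62, 77, 81, 74, 71, 80, 79
[... 396 characters left out ...]
167]
196 [162, 137, 68, 74, 77, 75, 76, 77, 73, 72, 65, 74, 75, 75, 73, 73, 72, 69, 113, 151]
204 [160, 155, 71, 72, 79, 72, 76, 72, 73, 75, 78, 74, 72, 72, 68, 72, 68, 70, 139, 137]
212 [139, 138, 75, 76, 71, 76, 72, 76, 74, 75, 69, 70, 75, 70, 74, 71, 65, 66, 114, 121]
220 [138, 143, 71, 72, 70, 71, 72, 70, 70, 72, 75, 67, 70, 71, 69, 70, 70, 65, 126, 145]
228 [163, 165, 69, 59, 73, 73, 76, 76, 75, 74, 68, 73, 66, 76, 70, 69, 66, 67, 124, 137]
now area 64.0 px [348. 202.]
   side 27.0 elev 121.0 mid [ 558. -141.   21.]
   side 58.0 elev -179.0 mid [ 558. -141.   21.]
now area 60.0 px [349. 180.]
   side 37.0 elev 152.0 mid [ 564. -143.   94.]
   side 27.0 elev -99.0 mid [ 564. -143.   94.]
```

The pack dropped flat, still rail up and at the same yaw, now about 73 mm farther along tool x. I'll regrip it nearer the end.

Call:
step_arm(
  rows=[
    [[20,0,0],0],
    [[40,0,0],0],
    [[60,0,0],0],
    [[78,1,0],0],
    [[78,1,5],0],
    [[78,1,20],0],
    [[78,1,40],0],
    [[78,1,58],0],
    [[78,1,70],0],
    [[78,1,78],0],
    [[78,1,78],0],
  ],
  fingers=1,
)

```text
time: 14.8
tool_pos: [593.4, -186.0, -23.4]
tcp_rot: [-180.0, 0.2, -15.4]
ft_force: [-0.6, -0.5, -0.5]
finger_gap: 85.6
grip_force: 0.0
```

```bash
python3 - <<'E'
from h import *
c=get_calibration('wrist');im=snapshot('wrist');btn(im);pack_lying(im,c);s=r.sense();print(s['tool_pos'],s['ft_force'])
M=rot(s['tcp_rot']);print(pix(c,s['tool_pos']+M@[9,0,-53]))
E
```

```text
red (259, 271, 43, 28) 1058.0 [array([280. , 284.5]), array([27., 42.]), np.float64(90.0)]
btn corners [[611.0, -182.0], [606.0, -199.0], [593.0, -195.0], [598.0, -178.0]] mid [ 602.  -188.3]
[ 594.36076097 -186.37055655  -22.1727549 ] [ 0.31741989 -0.22878061 -0.44611003]
[[280.29920347 280.80186332]]
```

Call:
step_arm(
  rows=[
    [[0,0,0],0],
    [[0,0,0],0],
    [[0,0,0],0],
    [[0,0,0],0],
    [[0,0,0],0],
    [[0,0,-10],0],
    [[-10,0,-20],0],
    [[-25,0,-30],0],
    [[-40,0,-40],0],
    [[-60,0,-60],0],
    [[-75,0,-75],0],
    [[-75,0,-75],0],
  ],
  fingers=0.7,
  squeeze=20,
)

```text
time: 16.05
tool_pos: [522.0, -166.7, 55.1]
tcp_rot: [180.0, -0.1, -15.4]
ft_force: [1.0, -0.6, -6.5]
finger_gap: 65.5
grip_force: 24.2
```

Call:
step_arm(
  rows=[
    [[0,0,0],0],
    [[0,0,0],0],
    [[0,0,0],0],
  ],
  fingers=0.769,
)

```text
time: 16.35
tool_pos: [522.2, -166.6, 52.3]
tcp_rot: [-180.0, 0.1, -15.3]
ft_force: [0.1, 0.4, -6.0]
finger_gap: 65.7
grip_force: 15.0
```

```bash
python3 - <<'E'
from h import *
im=snapshot("wrist");btn(im);s=r.sense();print(s['tool_pos'],s['ft_force'],s['wrist_torque'],s['grip_force'],s['finger_gap'])
label(snapshot('scene'),get_calibration('scene'),'now',roi=(355,450,150,270))
E
```

```text
red (262, 275, 42, 31) 1167.0 [array([282.5, 290. ]), array([30., 41.]), np.float64(90.0)]
[ 522.17549461 -166.51430871   52.22926146] [-0.60101659  0.71386477 -4.84807146] [-0.07588395 -0.14770223  0.00406413] 14.266550838947296 65.64287400696314
now area 70.5 px [362. 201.]
   side 22.0 elev 137.0 mid [ 504. -127.   60.]
   side 52.0 elev -132.0 mid [ 504. -127.   60.]
```

Call:
step_arm(
  rows=[
    [[0,0,-40],0],
    [[0,0,-40],0],
    [[0,0,-32],0],
    [[0,0,-24],0],
    [[0,0,-16],0],
    [[0,0,-56],0],
    [[0,0,-56],0],
    [[0,0,-50],0],
    [[0,0,-44],0],
    [[0,0,-38],0],
    [[0,0,-38],0],
  ],
)

```text
time: 17.55
tool_pos: [520.6, -165.9, 88.1]
tcp_rot: [-180.0, 0.3, -15.3]
ft_force: [-0.8, 0.4, -5.2]
finger_gap: 65.3
grip_force: 11.3
```

```bash
python3 - <<'E'
from h import *
im=snapshot("wrist");btn(im);s=r.sense();print(s['tool_pos'],s['ft_force'],s['wrist_torque'],s['grip_force'],s['finger_gap'])
label(snapshot('scene'),get_calibration('scene'),'now',roi=(355,450,140,270))
E
```

```text
red (262, 278, 41, 29) 1079.0 [array([282., 292.]), array([28., 40.]), np.float64(90.0)]
[ 521.16242522 -166.13786751   89.08826034] [-0.82336618  0.04653259 -5.15497909] [-0.0168383  -0.0114114   0.02009461] 11.287930011749268 65.46575702352163
now area 65.0 px [358. 188.]
   side 22.0 elev 151.0 mid [ 527. -133.   85.]
   side 50.0 elev -99.0 mid [ 527. -133.   85.]
```

It now hangs at about 81° with no moment on the wrist. I'll firm the grip, carry it clear and turn it through about 195°, so the rail faces the back.

Call:
step_arm(
  rows=[
    [[0,0,0],0],
    [[0,0,0],0],
    [[-4,-8,0],-8],
    [[-10,-18,0],-16],
    [[-16,-30,0],-24],
    [[-22,-42,0],-32],
    [[-28,-54,0],-40],
    [[-34,-66,0],-48],
    [[-40,-78,0],-56],
    [[-45,-88,0],-64],
    [[-48,-95,0],-72],
    [[-48,-97,0],-80],
  ],
  fingers=0.7,
  squeeze=30,
)

```text
time: 18.85
tool_pos: [502.1, -59.7, 91.7]
tcp_rot: [180.0, -0.0, 65.0]
ft_force: [0.1, -0.4, -6.1]
finger_gap: 64.7
grip_force: 38.5
```

Call:
step_arm(
  rows=[
    [[0,0,0],-8],
    [[0,0,0],-16],
    [[0,0,0],-24],
    [[0,0,0],-32],
    [[0,0,0],-40],
    [[0,0,0],-48],
    [[0,0,0],-56],
    [[0,0,0],-64],
    [[0,0,0],-72],
    [[0,0,0],-80],
    [[0,0,0],-88],
    [[0,0,0],-96],
  ],
)

```text
time: 20.05
tool_pos: [502.3, -60.6, 91.8]
tcp_rot: [180.0, 0.1, 161.0]
ft_force: [0.1, -0.6, -5.6]
finger_gap: 65.2
grip_force: 38.5
```

Call:
step_arm(
  rows=[
    [[0,0,2],-8],
    [[0,0,6],-14],
    [[0,0,12],-18.5],
    [[0,0,16],-18.5],
    [[0,0,20],-18.5],
    [[0,0,20],-18.5],
  ],
)

```text
time: 20.65
tool_pos: [501.6, -60.4, 70.8]
tcp_rot: [180.0, -0.0, 179.0]
ft_force: [-1.0, -1.3, -6.0]
finger_gap: 65.1
grip_force: 38.4
```

```bash
python3 - <<'E'
from h import *
im=snapshot("wrist");btn(im);s=r.sense();print(s['tool_pos'],s['tcp_rot'],s['ft_force'],s['wrist_torque'],s['grip_force'],s['finger_gap'],s['joint_pos'])
E
```

```text
red (263, 278, 40, 29) 1066.0 [array([282.5, 292. ]), array([28., 39.]), np.float64(90.0)]
[501.78793198 -60.47013717  71.10714958] [ 1.79994700e+02 -2.68634837e-02  1.79064329e+02] [-0.02781543  0.31906455 -5.27277339] [-0.00550938 -0.05635101 -0.03539886] 38.447256088256836 65.0986496148 [-1.26854848e+01 -9.65952733e-01  1.08475054e+02 -2.94615483e-04
  7.25182791e+01 -1.01749724e+02]
```

Call:
step_arm(
  rows=[
    [[0,0,3],0],
    [[0,0,6],0],
    [[0,0,8],0],
    [[0,0,8],0],
  ],
  squeeze=20,
)

```text
time: 21.1
tool_pos: [501.6, -60.4, 62.8]
tcp_rot: [180.0, -0.0, 179.1]
ft_force: [-1.0, 0.6, -6.6]
finger_gap: 64.8
grip_force: 38.5
```

Call:
step_arm(
  rows=[
    [[0,0,1],0],
    [[0,0,2],0],
    [[0,0,3],0],
    [[0,0,3],0],
  ],
)

```text
time: 21.5
tool_pos: [501.9, -60.5, 60.1]
tcp_rot: [180.0, -0.0, 179.2]
ft_force: [-0.6, -0.3, -5.6]
finger_gap: 65.1
grip_force: 38.5
```

Call:
step_arm(
  rows=[
    [[0,0,1],0],
    [[0,0,2],0],
    [[0,0,3],0],
    [[0,0,3],0],
  ],
)

```text
time: 21.9
tool_pos: [502.4, -60.5, 57.8]
tcp_rot: [-180.0, 0.0, 179.1]
ft_force: [-1.5, 1.1, -1.1]
finger_gap: 65.0
grip_force: 39.0
```

Bench contact at TCP z of about 57. I'll ease the grip and press down a little so the end face sits flat.

Call:
step_arm(
  rows=[
    [[0,0,0],0],
    [[0,0,1],0],
    [[0,0,2],0],
    [[0,0,3],0],
    [[0,0,3],0],
  ],
  fingers=0.768,
)

```text
time: 22.4
tool_pos: [504.8, -60.8, 57.0]
tcp_rot: [-180.0, 0.3, 179.2]
ft_force: [1.1, 2.0, 10.2]
finger_gap: 65.4
grip_force: 16.2
```

```bash
python3 - <<'E'
from h import *
im=snapshot("wrist");btn(im);s=r.sense();print(s['tool_pos'],s['tcp_rot'],s['ft_force'],s['wrist_torque'],s['grip_force'],s['finger_gap'])
sc=snapshot('scene');cv2.imwrite('pics/s10.png',sc);label(sc,get_calibration('scene'),'now',roi=(300,450,140,290))
h=cv2.cvtColor(sc,cv2.COLOR_BGR2HSV);c=get_calibration('scene');print(pix(c,[[502,-60,0],[502,-60,106]]))
E
```

```text
red (263, 278, 40, 30) 1071.0 [array([282.5, 292.5]), array([39., 29.]), np.float64(0.0)]
[504.78867895 -60.77195369  56.9810272 ] [-179.96536306    0.32727411  179.1549659 ] [0.88164212 2.3549968  9.79004545] [ 0.3750706  -0.08751579 -0.07529809] 16.22330278158188 65.34610118839129
now area 90.0 px [340. 220.]
   side 72.0 elev 104.0 mid [ 583. -148.  -63.]
   side 38.0 elev 159.0 mid [ 583. -148.  -63.]
now area 21.0 px [333. 287.]
   side 35.0 elev 123.0 mid [ 586. -149. -354.]
   side 28.0 elev -157.0 mid [ 586. -149. -354.]
[[345.70492026 229.96689106]
 [349.33178633 197.42602063]]
```

Call:
step_arm(
  rows=[
    [[0,0,-1],0],
    [[0,0,-1],0],
  ],
  fingers=0.772,
)

```text
time: 22.7
tool_pos: [503.4, -60.7, 56.6]
tcp_rot: [-180.0, 0.2, 179.2]
ft_force: [2.0, 1.3, 4.5]
finger_gap: 65.6
grip_force: 3.1
```

Call:
step_arm(
  rows=[
    [[0,0,0],0],
    [[0,0,0],0],
    [[0,0,0],0],
  ],
  fingers=0.785,
)

```text
time: 23.0
tool_pos: [501.3, -60.5, 54.7]
tcp_rot: [180.0, -0.1, 179.1]
ft_force: [0.0, -0.7, -0.5]
finger_gap: 67.1
grip_force: 0.0
```

```bash
python3 - <<'E'
from h import *
im=snapshot("wrist");btn(im);s=r.sense();print(s['tool_pos'],s['ft_force'],s['grip_force'],s['finger_gap'])
cv2.imwrite('pics/w11.png',im)
im=snapshot("wrist");btn(im)
c=get_calibration('wrist');M=rot(s['tcp_rot'])
print(plane(c,[[282.5,292.5]],106))
E
```

```text
red (265, 353, 36, 18) 517.0 [array([282.5, 361.5]), array([17., 35.]), np.float64(90.0)]
[501.40769361 -60.457691    54.71441192] [-0.00653248  0.44754613  0.11230881] 0.0 67.28328275529681
red (264, 351, 37, 20) 594.5 [array([282. , 360.5]), array([19., 36.]), np.float64(90.0)]
[[496.68496807 -61.02740745]]
```

The button has swung about 38 mm toward +x, so the pack is leaning to the rail side. I'll grip again right away.

Call:
step_arm(
  rows=[
    [[0,0,0],0],
    [[0,0,0],0],
  ],
  fingers=0.7,
  squeeze=20,
)

```text
time: 23.3
tool_pos: [501.8, -60.5, 55.1]
tcp_rot: [180.0, -0.0, 179.1]
ft_force: [-0.1, -0.1, -0.1]
finger_gap: 65.3
grip_force: 22.5
```

```bash
python3 - <<'E'
from h import *
im=snapshot("wrist");btn(im);s=r.sense();print(s['time'],s['tool_pos'],s['ft_force'],s['wrist_torque'],s['grip_force'],s['finger_gap'])
cv2.imwrite('pics/w12.png',im);im=snapshot("wrist");btn(im)
sc=snapshot('scene');t=snapshot('top')
cv2.imwrite('pics/v12.png',np.hstack([cv2.resize(sc[170:270,290:400],(440,400)),cv2.resize(im[100:420,150:410],(325,400))]))
E
```

```text
red (264, 340, 38, 25) 839.0 [array([282.5, 352. ]), array([24., 37.]), np.float64(90.0)]
23.35 [501.78148094 -60.46057059  55.08992572] [-0.09114758  0.40536199 -0.1267188 ] [-0.02291565  0.02976228  0.02328771] 22.454330921173096 65.6064178731244
red (264, 340, 38, 25) 841.5 [array([282.5, 352. ]), array([24., 37.]), np.float64(90.0)]
```

View pics/v12.png

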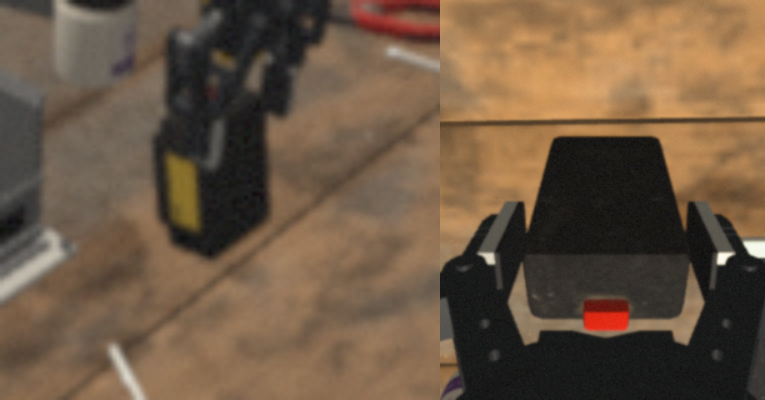

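The last picture shows the pack standing on its plain end, base face toward the robot, leaning a few degrees to the back. I'll let it settle gently.

Call:
step_arm(
  rows=[
    [[0,0,0],0],
    [[0,0,0],0],
    [[0,0,0],0],
  ],
  fingers=0.773,
)

```text
time: 23.8
tool_pos: [502.2, -60.5, 55.5]
tcp_rot: [-180.0, 0.0, 179.2]
ft_force: [0.2, 0.8, 0.4]
finger_gap: 65.8
grip_force: 0.0
```

Call:
step_arm(
  rows=[
    [[0,0,0],0],
    [[0,0,0],0],
    [[0,0,0],0],
    [[0,0,0],0],
  ],
  fingers=0.785,
)

```text
time: 24.2
tool_pos: [502.0, -60.5, 55.3]
tcp_rot: [180.0, 0.0, 179.2]
ft_force: [0.2, 1.0, 0.6]
finger_gap: 67.2
grip_force: 0.0
```

```bash
python3 - <<'E'
from h import *
im=snapshot("wrist");btn(im);s=r.sense();print(s['tool_pos'],s['ft_force'],s['grip_force'],s['finger_gap'])
im=snapshot("wrist");btn(im);cv2.imwrite('pics/w13.png',im)
E
```

```text
red (264, 311, 38, 27) 942.0 [array([282.5, 324. ]), array([26., 37.]), np.float64(90.0)]
[501.97968973 -60.50065689  55.28262712] [-0.82249702  0.8187465  -0.35795151] 0.0 67.08902038256666
red (264, 308, 38, 28) 947.5 [array([282.5, 321.5]), array([27., 37.]), np.float64(90.0)]
```

Call:
step_arm(
  rows=[
    [[0,0,0],0],
    [[0,0,0],0],
    [[0,0,0],0],
    [[0,0,0],0],
  ],
)

```text
time: 24.7
tool_pos: [502.0, -60.5, 55.3]
tcp_rot: [180.0, -0.0, 179.2]
ft_force: [-0.5, 0.2, -0.4]
finger_gap: 67.1
grip_force: 0.0
```

```bash
python3 - <<'E'
from h import *
im=snapshot("wrist");btn(im);im=snapshot("wrist");btn(im);cv2.imwrite('pics/w14.png',im)
c=get_calibration('wrist')
h=cv2.cvtColor(im,cv2.COLOR_BGR2HSV)
v=cv2.blur(h[...,2],(9,1))[:,240:250].mean(1);print([(y,int(v[y])) for y in range(150,330,4)])
print('z0 row->x',[(y,plane(c,[[282,y]],0)[0].round(0).tolist()) for y in(200,210,220)],[(y,plane(c,[[282,y]],100)[0].round(0).tolist()) for y in(280,290,300)])
E
```

```text
red (264, 308, 38, 28) 954.5 [array([282.5, 321.5]), array([27., 37.]), np.float64(90.0)]
red (263, 308, 39, 28) 959.5 [array([282. , 321.5]), array([27., 38.]), np.float64(90.0)]
[(150, 192), (154, 195), (158, 198), (162, 201), (166, 205), (170, 208), (174, 207), (178, 198), (182, 197), (186, 199), (190, 208), (194, 188), (198, 90), (202, 171), (206, 61), (210, 38), (214, 27), (218, 24), (222, 22), (226, 23), (230, 24), (234, 25), (238, 24), (242, 27), (246, 25), (250, 24), (254, 23), (258, 22), (262, 24), (266, 39), (270, 42), (274, 43), (278, 46), (282, 47), (286, 47), (290, 48), (294, 49), (298, 49), (302, 53), (306, 52), (310, 52), (314, 53), (318, 49), (322, 52), (326, 50)]
z0 row->x [(200, [485.0, -61.0]), (210, [493.0, -61.0]), (220, [502.0, -62.0])] [(280, [495.0, -61.0]), (290, [500.0, -61.0]), (300, [505.0, -61.0])]
```

The pack stands upright and still: base face near x = 490, centre near (515, −61). I'll back off upward and take a wrist look over the docks.

Call:
step_arm(
  rows=[
    [[0,0,0],0],
    [[0,0,0],0],
    [[0,0,-10],0],
    [[0,0,-30],0],
    [[0,0,-60],0],
    [[0,0,-95],0],
    [[0,0,-130],5],
    [[-10,20,-155],13],
    [[-30,50,-155],21],
    [[-50,85,-155],29],
    [[-70,120,-155],37],
    [[-90,155,-155],45],
  ],
  fingers=1,
)

```text
time: 26.0
tool_pos: [595.1, 94.6, 211.4]
tcp_rot: [180.0, 0.0, 133.8]
ft_force: [0.3, -0.4, 0.7]
finger_gap: 85.4
grip_force: 0.0
```

```bash
python3 - <<'E'
from h import *
im=snapshot("wrist");btn(im)
sc=snapshot('scene');cv2.imwrite('pics/s15.png',sc)
go([618,130,210],90)
h=cv2.cvtColor(sc,cv2.COLOR_BGR2HSV);m=(h[...,2]<45).astype(np.uint8);m[:, :320]=0;m[:,400:]=0;m[:170]=0;m[260:]=0
k=max(cv2.findContours(m,0,2)[0],key=cv2.contourArea);print(cv2.boundingRect(k),pix(get_calibration('scene'),[[515,-61,0],[515,-61,106]]))
E
```

```text
shift [ 7.8 39.   0.5] turn 44.0 j6 -39.6 j1 4.4
(331, 196, 29, 40) [[342.0276282  227.639572  ]
 [345.39821755 195.21203602]]
```

Call:
step_arm(
  rows=[
    [[2,10,0],8],
    [[4,20,0],16],
    [[8,30,0],24],
    [[8,39,0],32],
    [[8,39,0],40],
    [[8,39,0],44],
    [[8,39,0],44],
  ],
  fingers=0,
)

```text
time: 26.8
tool_pos: [616.6, 125.7, 211.0]
tcp_rot: [180.0, 0.0, 90.1]
ft_force: [1.0, -0.4, 1.4]
finger_gap: -0.2
grip_force: 0.0
```

```bash
python3 - <<'E'
from h import *
c=get_calibration('wrist');im=snapshot("wrist");cv2.imwrite('pics/w16.png',im)
h=cv2.cvtColor(im,cv2.COLOR_BGR2HSV)
m=((h[...,2]>80)&(h[...,1]>140)&((h[...,0]<8)|(h[...,0]>172))).astype(np.uint8)
for k in cv2.findContours(m,0,2)[0]:
    if cv2.contourArea(k)>80:
        b=cv2.minAreaRect(k);print('red',b,cv2.contourArea(k));print(plane(c,cv2.boxPoints(b),128).round(1).tolist(),plane(c,[b[0]],128))
# white plate border
w=((h[...,1]<50)&(h[...,2]>190)).astype(np.uint8)
for k in sorted(cv2.findContours(w,0,2)[0],key=cv2.contourArea)[::-1][:5]: print('white',cv2.contourArea(k),cv2.boundingRect(k))
# black blobs near thumb height
d=(h[...,2]<50).astype(np.uint8);d=cv2.morphologyEx(d,cv2.MORPH_OPEN,np.ones((3,3)))
for k in sorted(cv2.findContours(d,0,2)[0],key=cv2.contourArea)[::-1][:10]:
    b=cv2.boundingRect(k);print('dark',cv2.contourArea(k),b)
for P in([618,72,56],[618,111,140],[618,222,128],[618,261,140]): print(P,pix(c,P).round(0))
s=r.sense();print(s['tool_pos'],s['tcp_rot'],s['ft_force'])
# top-image plate edges
ct=get_calibration('top');t=cv2.imread('pics/top0.png');g=t.min(2)
for col in range(195,300,15):
    prof=g[165:235,col];on=np.where(prof>150)[0];print(col,165+on[0],165+on[-1],end=' | ')
E
```

```text
red ((19.0, 329.5), (11.0, 28.0), 90.0) 247.5
[[339.3, 3.1], [367.1, 3.1], [363.7, -10.2], [335.5, -10.3]] [[351.41301102  -3.54175252]]
red ((33.13176345825195, 314.0533752441406), (52.82760238647461, 59.87886047363281), 75.17352294921875) 1990.0
[[341.2, 35.2], [400.7, 52.2], [400.7, -6.4], [337.2, -25.6]] [[370.27105101  14.86991021]]
red ((296.0, 90.0), (24.0, 16.0), 90.0) 361.5
[[619.2, 229.0], [631.4, 229.0], [631.8, 211.8], [619.3, 211.8]] [[625.45163759 220.50623441]]
white 1746.0 (240, 0, 14, 251)
white 942.5 (327, 0, 16, 141)
white 577.0 (321, 147, 13, 104)
white 250.0 (287, 34, 15, 20)
white 150.5 (112, 181, 69, 35)
dark 35538.0 (23, 265, 520, 155)
dark 2202.0 (259, 47, 45, 86)
dark 1516.0 (420, 22, 45, 78)
dark 563.5 (276, 14, 37, 19)
dark 412.5 (345, 158, 87, 46)
dark 377.0 (309, 63, 12, 60)
dark 234.5 (276, 220, 29, 11)
dark 228.0 (398, 51, 18, 49)
dark 176.5 (280, 255, 6, 38)
dark 157.5 (550, 83, 10, 36)
[618, 72, 56] [[285. 233.]]
[618, 111, 140] [[286. 228.]]
[618, 222, 128] [[286.  88.]]
[618, 261, 140] [[287.  26.]]
[616.64018782 125.66275001 210.92178581] [1.79978983e+02 4.08937156e-03 9.02804816e+01] [-0.2490224  -0.82447979 -0.23829906]
195 179 222 | 210 178 222 | 225 178 221 | 240 178 221 | 255 178 221 | 270 178 221 | 285 178 221 |
```

```bash
python3 - <<'E'
from h import *
c=get_calibration('wrist');im=cv2.imread('pics/w16.png');h=cv2.cvtColor(im,cv2.COLOR_BGR2HSV)
w=((h[...,1]<60)&(h[...,2]>170))
for lo,hi in((225,265),(315,350)):
    pts=[]
    for y in range(5,250,3):
        on=np.where(w[y,lo:hi])[0]
        if len(on)>4: pts.append([lo+on[0],y]+[lo+on[-1],y])
    pts=np.array(pts,float)
    for q in(pts[:,:2],pts[:,2:]):
        P=plane(c,q,6);a,b=np.polyfit(P[:,1],P[:,0],1);res=P[:,0]-a*P[:,1]-b;g=abs(res)<3;a,b=np.polyfit(P[g,1],P[g,0],1);print(lo,'x at y=72',a*72+b,'slope deg',np.degrees(np.arctan(a)),g.sum())
for b in((276,220,29,11),(276,14,37,19)):
    x,y,ww,hh=b;print('thumb',[plane(c,[[x,yy],[x+ww,yy]],z).round(1).tolist() for yy,z in((y,151),(y+hh,151),(y+hh,140))])
g=cv2.cvtColor(im,cv2.COLOR_BGR2GRAY)
print('thumb area'); print(g[212:262:2,268:312:4])
E
```

```text
225 x at y=72 566.7788554830037 slope deg 0.42506418507242 82
225 x at y=72 576.0099714877267 slope deg 0.4705851133150718 78
315 x at y=72 667.6418698750657 slope deg 0.4008398508136272 75
315 x at y=72 675.9819691447352 slope deg 0.4533844655061108 78
thumb [[[610.1, 122.2], [633.3, 122.3]], [[610.0, 112.7], [633.5, 112.8]], [[609.8, 108.2], [634.5, 108.3]]]
thumb [[[610.3, 265.3], [634.5, 265.4]], [[610.3, 254.3], [634.9, 254.4]], [[610.1, 256.7], [635.9, 256.8]]]
thumb area
[[131 131 130 119 102 105 107 132 129 132 134]
 [132 132 134 121 101 106 106 131 132 131 131]
 [131 130 133 116 110 116 116 133 131 128 133]
 [116 121 143  93 151 157 162 155 123 125 126]
 [132 132  86  43  86  94 102  77  40 115 123]
 [133 130  29   8  13  14  22  20  16  89 133]
 [131 132  16  21  16  22  23  20  22  54 132]
 [133 131  28  33  30  32  33  30  28  38 131]
 [133 130  32  34  35  34  38  34  36  41 127]
 [132 132  73  50  64  57  50  45  43  66 124]
 [132 132 133 123 172 180 180 147 122 125 120]
 [129 133 132 134 179 196 196 153 132 130 122]
 [131 129 131 133 180 194 198 149 133 133 130]
 [133 132 132 132 182 196 196 145 132 132 122]
 [132 130 132 133 169 181 185 142 132 133 125]
 [130 131 131 129 131 132 131 134 130 134 123]
 [132 131 132 131 131 132 132 133  84  85  83]
 [130 132 130 131 134 131 129 131  67  69  69]
 [122 120 122 122 126 122 122 124  68  74  71]
 [ 75  73  75  76  75  78  76  77  67  69  71]
 [ 66  69  70  65  71  70  71  70  68  70  71]
 [ 69  74  74  59  63  72  71  70  81  81  80]
 [ 75  96  95  42  30  98  95  79 112 130 127]
 [ 72 102 101  40  30 100 100  85 119 131 135]
 [ 74 101 100  42  26 101  99  84 114 122 125]]
```

Call:
step_arm(
  rows=[
    [[-15,2,0],0.7],
    [[-35,5,0],0.7],
    [[-50,5,0],0.7],
    [[-56,5,0],0.7],
    [[-56,5,0],0.7],
  ],
)

```text
time: 27.35
tool_pos: [621.8, 68.7, 210.4]
tcp_rot: [-180.0, 0.0, 89.4]
ft_force: [0.0, 0.4, -1.3]
finger_gap: 0.1
grip_force: 0.0
```

```bash
python3 - <<'E'
from h import *
c=get_calibration('wrist');im=snapshot("wrist");cv2.imwrite('pics/w17.png',im)
s=r.sense();print(s['tool_pos'],s['tcp_rot'])
g=cv2.cvtColor(im,cv2.COLOR_BGR2GRAY)
for P in([621,72,22],[621,72,56],[621,111,140],[621,31,118],[592,72,56],[650,72,56],[621,107,56],[621,37,118],[621,222,128]): print(P,pix(c,P).round(1))
print('rows at col mid'); u=int(pix(c,[621,72,56])[0,0])
print([(y,int(g[y,u+12:u+18].mean())) for y in range(100,262,2)])
v=int(pix(c,[621,72,56])[0,1])
print([(x,int(g[v-8:v-4,x].mean())) for x in range(225,345,2)])
h=cv2.cvtColor(im,cv2.COLOR_BGR2HSV)
m=((h[...,2]>80)&(h[...,1]>140)&((h[...,0]<8)|(h[...,0]>172))).astype(np.uint8)
for k in cv2.findContours(m,0,2)[0]:
    b=cv2.boundingRect(k)
    if cv2.contourArea(k)>40 and 250<b[0]<340: print('red',b)
E
```

```text
[621.77295639  69.61973525 210.36642801] [-1.79999561e+02 -1.79423043e-02  8.94098945e+01]
[621, 72, 22] [[282.9 177.9]]
[621, 72, 56] [[283.  184.5]]
[621, 111, 140] [[282.7 160.8]]
[621, 31, 118] [[283.6 242.5]]
[592, 72, 56] [[256.4 184.8]]
[650, 72, 56] [[309.6 184.2]]
[621, 107, 56] [[282.6 152.1]]
[621, 37, 118] [[283.5 236.6]]
[621, 222, 128] [[280.9   1.5]]
rows at col mid
[(100, 142), (102, 140), (104, 139), (106, 139), (108, 139), (110, 139), (112, 139), (114, 139), (116, 140), (118, 138), (120, 138), (122, 138), (124, 137), (126, 138), (128, 138), (130, 136), (132, 126), (134, 127), (136, 127), (138, 134), (140, 135), (142, 118), (144, 107), (146, 118), (148, 126), (150, 86), (152, 78), (154, 84), (156, 43), (158, 33), (160, 33), (162, 74), (164, 127), (166, 131), (168, 132), (170, 131), (172, 131), (174, 105), (176, 132), (178, 134), (180, 133), (182, 133), (184, 133), (186, 132), (188, 132), (190, 131), (192, 132), (194, 132), (196, 132), (198, 132), (200, 126), (202, 87), (204, 79), (206, 79), (208, 71), (210, 94), (212, 101), (214, 99), (216, 83), (218, 69), (220, 70),
[... 270 characters left out ...]
(231, 127), (233, 122), (235, 117), (237, 116), (239, 163), (241, 213), (243, 216), (245, 214), (247, 169), (249, 110), (251, 131), (253, 131), (255, 135), (257, 104), (259, 121), (261, 131), (263, 132), (265, 131), (267, 131), (269, 132), (271, 132), (273, 130), (275, 129), (277, 157), (279, 173), (281, 174), (283, 176), (285, 174), (287, 176), (289, 171), (291, 139), (293, 134), (295, 134), (297, 134), (299, 133), (301, 134), (303, 134), (305, 131), (307, 105), (309, 117), (311, 61), (313, 57), (315, 86), (317, 142), (319, 146), (321, 205), (323, 215), (325, 214), (327, 183), (329, 82), (331, 103), (333, 106), (335, 105), (337, 105), (339, 108), (341, 110), (343, 111)]
red (279, 0, 18, 21)
```

The bay is at about (620.8, 71.9), and the dock's y axis is turned by 0.44°. I'll press the lever now with shut fingers.

Call:
step_arm(
  rows=[
    [[0,0,30],0],
    [[0,0,60],0],
    [[0,0,85],0],
    [[0,0,97],0],
    [[8,0,97],0],
    [[16,0,97],0],
    [[24,0,97],0],
    [[30,0,97],0],
    [[35,0,97],0],
    [[40,0,97],0],
    [[45,0,97],0],
    [[48,0,97],0],
  ],
)

```text
time: 28.6
tool_pos: [622.1, 118.7, 113.1]
tcp_rot: [-180.0, -0.0, 89.5]
ft_force: [0.6, -0.5, -0.2]
finger_gap: 0.4
grip_force: 0.1
```

Call:
step_arm(
  rows=[
    [[3,0,0],0],
    [[6,0,0],0],
    [[9,0,0],0],
    [[11,0,0],0],
    [[11,0,0],0],
  ],
)

```text
time: 29.1
tool_pos: [622.3, 129.4, 113.2]
tcp_rot: [-180.0, -0.0, 89.5]
ft_force: [-0.7, 0.0, -0.5]
finger_gap: -0.0
grip_force: 0.0
```

Call:
step_arm(
  rows=[
    [[0,0,0],0],
    [[-15,0,0],0],
    [[-35,0,-10],0],
    [[-59,0,-40],0],
    [[-59,0,-70],0],
    [[-59,0,-97],0],
    [[-59,0,-97],0],
  ],
)

```text
time: 29.8
tool_pos: [624.4, 68.5, 216.1]
tcp_rot: [179.5, 0.0, 89.4]
ft_force: [0.9, -0.6, 0.9]
finger_gap: -0.1
grip_force: 0.0
```

```bash
python3 - <<'E'
from h import *
c=get_calibration('wrist');im=snapshot("wrist");cv2.imwrite('pics/w18.png',im)
s=r.sense();print(s['tool_pos'],s['tcp_rot'])
g=cv2.cvtColor(im,cv2.COLOR_BGR2GRAY);d=(g<50).astype(np.uint8)[:262];d[:, :255]=0;d[:,312:]=0
for k in sorted(cv2.findContours(d,0,2)[0],key=cv2.contourArea)[::-1][:5]: print('dark',cv2.contourArea(k),cv2.boundingRect(k))
for a in(0,.16,.35):
    p=np.array([39-46,120]);q=[46+p[0]*np.cos(a)+p[1]*np.sin(a),-p[0]*np.sin(a)+p[1]*np.cos(a)-2]
    print(a,pix(c,[620.8,71.9+q[0],22+q[1]]))
E
```

```text
[623.48202485  68.76496001 213.44453308] [1.79696438e+02 6.43664543e-03 8.93963160e+01]
dark 2399.0 (255, 0, 56, 62)
dark 456.0 (263, 95, 32, 17)
dark 23.5 (280, 256, 6, 6)
dark 18.5 (297, 74, 8, 6)
dark 9.0 (272, 74, 8, 6)
0 [[278.29773777 159.58401423]]
0.16 [[277.92601687 134.99826404]]
0.35 [[277.50522021 104.96014245]]
```

Lever open: the thumb is at row 104, as predicted for 0.35 rad. Back to the pack.

Call:
step_arm(
  rows=[
    [[-10,-8,0],0],
    [[-30,-25,0],0],
    [[-50,-41,0],0],
    [[-75,-62,0],0],
    [[-100,-82,0],0],
    [[-120,-99,0],0],
    [[-130,-107,0],0],
    [[-130,-107,0],0],
    [[-130,-107,0],0],
  ],
  fingers=1,
)

```text
time: 30.75
tool_pos: [513.5, -58.7, 209.8]
tcp_rot: [-180.0, -0.0, 89.4]
ft_force: [-0.2, -0.1, 0.2]
finger_gap: 85.3
grip_force: 0.0
```

```bash
python3 - <<'E'
from h import *
c=get_calibration('wrist');im=snapshot("wrist");cv2.imwrite('pics/w19.png',im);btn(im)
s=r.sense();print(s['tool_pos'],s['tcp_rot'])
g=cv2.cvtColor(im,cv2.COLOR_BGR2GRAY);h=cv2.cvtColor(im,cv2.COLOR_BGR2HSV)
m=((h[...,2]>80)&(h[...,1]>140)&((h[...,0]<8)|(h[...,0]>172))).astype(np.uint8);m[:,:200]=0;m[:,370:]=0;m[260:]=0
k=max(cv2.findContours(m,0,2)[0],key=cv2.contourArea);b=cv2.minAreaRect(k);print('btn',plane(c,cv2.boxPoints(b),106).round(1).tolist(),plane(c,[b[0]],106))
d=((g<80)).astype(np.uint8);d[:,:200]=0;d[:,370:]=0;d[268:]=0
k=max(cv2.findContours(d,0,2)[0],key=cv2.contourArea);print(cv2.boundingRect(k),cv2.minAreaRect(k))
v=int(b[0][1]);print([(x,int(g[v-14:v-10,x].mean())) for x in range(230,330,2)])
E
```

```text
red (200, 352, 32, 20) 455.0 [array([215.5, 361.5]), array([19., 31.]), np.float64(90.0)]
red (281, 192, 14, 21) 235.0 [array([287.5, 202. ]), array([13., 20.]), np.float64(0.0)]
[513.77828068 -58.40313462 209.87162369] [-1.79979648e+02 -2.76922061e-02  8.94618966e+01]
btn [[510.5, -70.1], [510.7, -50.5], [522.8, -50.7], [522.8, -70.2]] [[516.71353149 -60.25917982]]
(256, 154, 55, 78) ((283.0, 192.5), (77.0, 54.0), 90.0)
[(230, 125), (232, 130), (234, 130), (236, 131), (238, 139), (240, 142), (242, 146), (244, 150), (246, 148), (248, 143), (250, 141), (252, 139), (254, 139), (256, 100), (258, 37), (260, 42), (262, 42), (264, 40), (266, 39), (268, 43), (270, 38), (272, 39), (274, 39), (276, 38), (278, 40), (280, 42), (282, 44), (284, 48), (286, 53), (288, 51), (290, 55), (292, 51), (294, 48), (296, 55), (298, 56), (300, 45), (302, 38), (304, 44), (306, 42), (308, 44), (310, 91), (312, 127), (314, 129), (316, 131), (318, 125), (320, 119), (322, 116), (324, 117), (326, 121), (328, 124)]
```

Call:
step_arm(
  rows=[
    [[-2,0,30],0],
    [[-2,0,65],0],
    [[-2,0,100],0],
    [[-2,0,130],0],
    [[-2,0,155],0],
    [[-2,0,170],0],
    [[-2,0,177],0],
    [[-2,0,177],0],
    [[-2,0,177],0],
  ],
)

```text
time: 31.7
tool_pos: [514.7, -60.9, 34.6]
tcp_rot: [179.9, 0.0, 89.5]
ft_force: [-1.0, -0.3, 0.2]
finger_gap: 85.5
grip_force: 0.0
```

Call:
step_arm(
  rows=[
    [[0,0,0],0],
    [[0,0,0],0],
    [[0,0,0],0],
    [[0,0,0],0],
    [[0,0,0],0],
    [[0,0,0],0],
    [[0,0,0],0],
  ],
  fingers=0.5,
  squeeze=45,
)

```text
time: 32.4
tool_pos: [514.8, -61.2, 34.6]
tcp_rot: [179.9, 0.0, 89.4]
ft_force: [0.2, -0.2, 6.9]
finger_gap: 53.4
grip_force: 49.1
```

Call:
step_arm(
  rows=[
    [[0,0,-5],0],
    [[0,0,-15],0],
    [[0,0,-30],0],
    [[0,0,-50],0],
    [[0,0,-75],0],
    [[0,0,-100],0],
    [[0,0,-120],0],
    [[0,0,-135],0],
    [[0,0,-140],0],
    [[0,0,-140],0],
    [[0,0,-140],0],
  ],
)

```text
time: 33.5
tool_pos: [512.9, -60.7, 172.1]
tcp_rot: [-179.9, -0.0, 89.5]
ft_force: [-1.0, 0.4, -5.3]
finger_gap: 53.0
grip_force: 48.7
```

```bash
python3 - <<'E'
from h import *
c=get_calibration('wrist');im=snapshot("wrist");cv2.imwrite('pics/w20.png',im);btn(im)
s=r.sense();print(s['tool_pos'],s['tcp_rot'],s['ft_force'],s['wrist_torque'],s['finger_gap'],s['grip_force'])
h=cv2.cvtColor(im,cv2.COLOR_BGR2HSV);m=((h[...,2]>80)&(h[...,1]>140)&((h[...,0]<8)|(h[...,0]>172))).astype(np.uint8);m[:,:230]=0;m[:,340:]=0
k=max(cv2.findContours(m,0,2)[0],key=cv2.contourArea);b=cv2.minAreaRect(k)
z=s['tool_pos'][2]+106-34.6;P=plane(c,cv2.boxPoints(b),z);print('btn rel tcp',(P-s['tool_pos'][:2]).round(1).tolist(),P.mean(0)-s['tool_pos'][:2])
# lower front edges of the pack: columns extents in scene image
sc=snapshot('scene');cv2.imwrite('pics/s20.png',sc)
hh=cv2.cvtColor(sc,cv2.COLOR_BGR2HSV);y=((hh[...,0]>18)&(hh[...,0]<35)&(hh[...,1]>150)&(hh[...,2]>60)).astype(np.uint8)
cs=get_calibration('scene');p=pix(cs,[514,-28,s['tool_pos'][2]+18])[0];print(p)
for k in cv2.findContours(y,0,2)[0]:
    q=cv2.minAreaRect(k)
    if cv2.contourArea(k)>15 and abs(np.array(q[0])-p).max()<35:
        e,d=ray(cs,cv2.boxPoints(q));P=e+d*((-28-e[1])/d[:,1])[:,None];print(q,P.round(0).tolist())
E
```

```text
red (276, 299, 31, 47) 1325.5 [array([291., 322.]), array([46., 30.]), np.float64(90.0)]
red (226, 372, 2, 2) 1.0 [array([226.5, 372.5]), array([1., 1.]), np.float64(90.0)]
[512.68787191 -60.71387687 171.81834634] [-1.79865026e+02 -2.93518328e-02  8.94496763e+01] [ 0.20063207  0.11476037 -6.13175034] [-0.04363564  0.04545048  0.00736285] 53.07890874010495 48.7086421251297
btn rel tcp [[-3.5, 13.0], [7.7, 12.9], [8.0, -8.2], [-3.8, -8.1]] [2.09773883 2.39824481]
[340.22049079 171.96741988]
((342.6882019042969, 174.0529327392578), (7.976436614990234, 19.787696838378906), 4.398705005645752) [[518.0, -28.0, 156.0], [518.0, -28.0, 210.0], [496.0, -28.0, 217.0], [495.0, -28.0, 164.0]]
```

Call:
step_arm(
  rows=[
    [[8,6,0],0],
    [[24,18,0],0],
    [[44,34,0],0],
    [[66,52,0],0],
    [[88,70,0],0],
    [[108,86,0],0],
    [[122,98,0],0],
    [[130,105,0],0],
    [[133,107.6,0],-0.1],
    [[133,107.6,0],-0.1],
    [[133,107.6,0],-0.1],
  ],
)

```text
time: 34.7
tool_pos: [622.0, 70.5, 173.1]
tcp_rot: [-180.0, 0.0, 89.5]
ft_force: [0.3, -0.6, -5.6]
finger_gap: 52.9
grip_force: 49.0
```

```bash
python3 - <<'E'
from h import *
im=snapshot("wrist");cv2.imwrite('pics/w21.png',im);btn(im)
for i in range(3):
  s=r.sense();print(s['tool_pos'],s['tcp_rot'],s['ft_force'])
  snapshot('top')
E
```

```text
red (276, 299, 31, 47) 1329.5 [array([291., 322.]), array([46., 30.]), np.float64(90.0)]
red (279, 0, 20, 8) 114.5 [array([288.5,   3.5]), array([ 7., 19.]), np.float64(90.0)]
[622.05861047  70.35453366 173.25071441] [-1.79979560e+02  1.52314362e-02  8.95096409e+01] [-9.97943364e-01  1.01724124e-04 -5.42671140e+00]
[622.12276412  70.30520049 173.36139438] [-1.79992969e+02  1.44970403e-02  8.95018938e+01] [-0.17661241 -0.43635831 -6.17527922]
[622.17202948  70.35491082 173.42650191] [1.79999136e+02 7.78258927e-03 8.95001343e+01] [-1.14327793  0.34972871 -5.39638822]
```

Call:
step_arm(
  rows=[
    [[0.8,0,8],0],
    [[0.8,0,16],0],
    [[0.8,0,24],0],
    [[0.8,0,32],0],
    [[0.8,0,40],0],
    [[0.8,0,50],0],
    [[0.8,0,60],0],
    [[0.8,0,70],0],
    [[0.8,0,76],0],
    [[0.8,0,76],0],
  ],
)

```text
time: 35.9
tool_pos: [621.4, 71.8, 95.6]
tcp_rot: [-179.9, 0.0, 89.6]
ft_force: [-0.9, -0.1, -6.0]
finger_gap: 53.3
grip_force: 49.0
```

Call:
step_arm(
  rows=[
    [[0,0,2],0],
    [[0,0,4],0],
    [[0,0,6],0],
    [[0,0,8],0],
    [[0,0,10],0],
    [[0,0,10],0],
  ],
)

```text
time: 36.5
tool_pos: [622.2, 71.8, 86.9]
tcp_rot: [-180.0, 0.0, 89.5]
ft_force: [-0.1, -0.2, -5.8]
finger_gap: 53.0
grip_force: 49.0
```

No contact so far, and the bottom end is inside the mouth. Continuing.

Call:
step_arm(
  rows=[
    [[0,0,3],0],
    [[0,0,6],0],
    [[0,0,9],0],
    [[0,0,12],0],
    [[0,0,15],0],
    [[0,0,15],0],
  ],
)

```text
time: 37.1
tool_pos: [621.9, 71.9, 71.5]
tcp_rot: [-179.9, 0.0, 89.6]
ft_force: [-0.8, -0.0, -5.8]
finger_gap: 53.1
grip_force: 49.0
```

Call:
step_arm(
  rows=[
    [[0,0,2],0],
    [[0,0,4],0],
    [[0,0,6],0],
    [[0,0,7],0],
    [[0,0,7],0],
  ],
)

```text
time: 37.6
tool_pos: [622.7, 71.8, 66.4]
tcp_rot: [180.0, 0.0, 89.6]
ft_force: [-3.9, -1.3, 4.5]
finger_gap: 53.0
grip_force: 49.9
```

On the foot at TCP z = 66. Now pushing home.

Call:
step_arm(
  rows=[
    [[0,0,1.5],0],
    [[0,0,3],0],
    [[0,0,4.5],0],
    [[0,0,4.5],0],
  ],
)

```text
time: 38.0
tool_pos: [622.6, 71.6, 60.7]
tcp_rot: [180.0, 0.0, 89.5]
ft_force: [-0.3, 0.7, -4.9]
finger_gap: 53.2
grip_force: 49.1
```

Call:
step_arm(
  rows=[
    [[0,0,1.5],0],
    [[0,0,3],0],
    [[0,0,4],0],
    [[0,0,4],0],
  ],
)

```text
time: 38.4
tool_pos: [622.2, 72.1, 56.7]
tcp_rot: [-180.0, -0.0, 89.6]
ft_force: [-1.6, 0.6, -3.3]
finger_gap: 53.4
grip_force: 49.3
```

The resistance vanished, so the lever snapped. I'll seat it on the floor.

Call:
step_arm(
  rows=[
    [[0,0,1],0],
    [[0,0,2],0],
    [[0,0,3],0],
    [[0,0,3],0],
  ],
)

```text
time: 38.8
tool_pos: [622.3, 72.1, 56.6]
tcp_rot: [-180.0, -0.0, 89.6]
ft_force: [-12.8, -1.0, 19.1]
finger_gap: 53.5
grip_force: 51.8
```

Call:
step_arm(
  rows=[
    [[0,0,-1.5],0],
    [[0,0,-1.5],0],
    [[0,0,-1.5],0],
    [[0,0,-1.5],0],
    [[0,0,-1.5],0],
  ],
  fingers=0.75,
)

```text
time: 39.3
tool_pos: [622.5, 71.8, 55.1]
tcp_rot: [-180.0, 0.0, 89.5]
ft_force: [-0.7, -0.1, 0.2]
finger_gap: 63.7
grip_force: 0.0
```

Call:
step_arm(
  rows=[
    [[0,0,0],0],
    [[0,0,-5],0],
    [[0,0,-20],0],
    [[0,0,-45],0],
    [[0,0,-80],0],
    [[0,0,-120],0],
    [[0,0,-155],0],
    [[0,0,-155],0],
    [[0,0,-155],0],
  ],
)

```text
time: 40.2
tool_pos: [623.6, 71.9, 213.2]
tcp_rot: [179.7, -0.0, 89.6]
ft_force: [0.4, -0.1, -1.1]
finger_gap: 63.8
grip_force: 0.0
```

```bash
python3 - <<'E'
from h import *
c=get_calibration('wrist');im=snapshot("wrist");cv2.imwrite('pics/w22.png',im)
s=r.sense();print(s['tool_pos'],s['tcp_rot'],s['ft_force'])
h=cv2.cvtColor(im,cv2.COLOR_BGR2HSV);m=((h[...,2]>80)&(h[...,1]>140)&((h[...,0]<8)|(h[...,0]>172))).astype(np.uint8);m[:,:230]=0;m[:,340:]=0
for k in cv2.findContours(m,0,2)[0]:
  if cv2.contourArea(k)>40: b=cv2.minAreaRect(k);print(b,plane(c,cv2.boxPoints(b),128).round(1).tolist(),plane(c,[b[0]],128))
g=h[...,2];u=281
print([(y,int(g[y,u-12:u-8].mean()),int(g[y,u+2:u+6].mean())) for y in range(80,200,3)])
for a in(0,.35):
    p=np.array([39-46,120]);q=[46+p[0]*np.cos(a)+p[1]*np.sin(a),-p[0]*np.sin(a)+p[1]*np.cos(a)-2]
    print(a,pix(c,[620.8,71.9+q[0],22+q[1]]))
ct=get_calibration('top');t=snapshot('top');cv2.imwrite('pics/t22.png',t)
E
```

```text
[622.54240561  71.89847413 211.05411186] [ 1.79943583e+02 -2.63065777e-03  8.95544633e+01] [-0.66694724  0.27841329 -1.91777278]
((284.5, 205.0), (20.0, 13.0), 90.0) [[618.7, 82.3], [630.0, 82.2], [630.0, 63.9], [618.5, 64.0]] [[624.3203203   73.20458939]]
((285.0, 13.0), (26.0, 16.0), 90.0) [[619.9, 226.9], [631.3, 226.8], [631.4, 210.5], [619.6, 210.6]] [[625.53960281 218.81714847]]
[(80, 59, 48), (83, 58, 58), (86, 141, 143), (89, 221, 223), (92, 220, 222), (95, 203, 205), (98, 127, 130), (101, 138, 151), (104, 128, 118), (107, 128, 108), (110, 138, 118), (113, 139, 120), (116, 139, 138), (119, 137, 145), (122, 138, 158), (125, 139, 165), (128, 137, 163), (131, 137, 165), (134, 96, 164), (137, 98, 163), (140, 100, 192), (143, 109, 148), (146, 92, 117), (149, 116, 110), (152, 108, 110), (155, 95, 150), (158, 66, 98), (161, 30, 33), (164, 26, 27), (167, 30, 184), (170, 47, 200), (173, 49, 200), (176, 47, 197), (179, 43, 199), (182, 44, 92), (185, 46, 43), (188, 43, 46), (191, 42, 51), (194, 43, 84), (197, 40, 176)]
0 [[279.98125529 164.38496447]]
0.35 [[279.4311038  109.53013237]]
```

The lever is shut: the thumb is at row 161 (164 predicted for shut) and the hook lies over the pack. The pack's button is on the bay axis and it is seated at the expected height, so I'll hand in.

```bash
python3 -c "
from bench import r
print(r.hand_in())"
```

```text
the job is handed in; nothing more can be done
None
```

I put the pack in the empty dock, button up and rail side to the back, with the lever snapped shut over it, and handed the job in at about 40 s. Hand-in returned no verdict; early on the pack slipped from the grip and fell flat on the bench, which may count as a drop.

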